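Close the board tester and hold its key switch at test

TASK

Close the board tester: swing its open upper shell down until it sits edge to edge on the lower shell. Then take the key out of the bit stand, ease it all the way into the key switch on the tester's panel - the pins are sticky, so wiggle it past them and do not ram it - and turn it a quarter turn clockwise. The switch springs back, and the test runs only while it is held: finish with the key still gripped and held turned, and leave the other things on the bench where they are.

Things in the scene. Friction and masses are not known exactly. Their poses are not given: they have to be found in the camera images.
- lid (a joint): Opening of the tester's upper shell in rad: 0 = shut edge to edge on the lower shell, grows as it opens (starts at 0.6 to 1.0). The hinge is stiff: the shell stays where it is left and takes about 1 to 6 N at the lip to close; press it all the way down to 0, a hard stop, where it stays by itself.
- lid_lip (a point): Middle of the top face of the black lip (20 mm deep, 70 wide, 8 thick) on the free front edge of the tester's upper shell: press here to shut it. The shell is a grey frame 170 x 190 x 25 mm with a clear window. z points out of the shell's top face; the axes swing with it. 182 mm in front (-x) of the hinge line and 25 mm above it when shut (100 mm above the bench).
- hinge (a point): Middle of the shells' hinge line at the back of the tester, 75 mm above the bench; the hinge line runs along this frame's y. x points from the front of the tester (robot's side) to its back, z up. The upper shell turns about +y to open (its front edge rises).
- tester_center (a point): Centre of the top of the tester's grey steel base (230 mm in x, 330 in y, 55 high, fixed on the bench). x front to back, y to the left. The clamshell stands on its left part (y from -40 to +150 mm here, 100 mm above the bench when shut); the panel with the key switch is its right part. The key switch is 73 mm from the clamshell.
- keyhole (a point): Mouth of the key switch, centre of the top of its steel bezel (36 mm across), 60 mm above the bench. Keyway: slot 11.2 mm along this frame's x, 4.5 mm along y, 2.5 mm lead-in; the key enters straight down, either way round. Three sprung pins stick at a straight push of up to about 25 N; rocking the key 1 mm to and fro along the slot with 3 degree twists under a light push frees them. Never turns.
- plug (a joint): Angle of the key switch in rad: 0 at rest with the slot along the keyhole's x, grows clockwise seen from above to a stop at 1.571. It turns only with the key fully in, against a spring that brings it back (0.02 N m at rest, 0.09 N m at a quarter turn). The key has up to 6 degrees of play in the slot, and cannot be drawn out while turned.
- key_bow (a point): Centre of the loose key's grip, a black slab 26 mm wide (x), 8 mm thick (y), 32 mm high (z, 16 mm each way); grip it across the 8 mm. The steel blade, 10 x 3.5 mm, pointed, runs down along -z: shoulder 16 mm and tip 44.5 mm below this point. It starts upright in the bit stand's slot, shoulder on the stand's top, this point 52 mm above the bench, and pulls straight up (30 mm). 30 g.
- key_tip (a point): Tip of the key's blade, 28.5 mm below its shoulder. With the key fully in the switch (shoulder on the bezel) it lies 28.5 mm below the keyhole point. Axes as key_bow's.
- stand_center (a point): Centre of the fixed grey bit stand, a block 50 mm (x) by 92 mm (y) by 36 mm high. The key's slot lies 22 mm from here along -y; the other half holds short steel bits that stand up to 11 mm above its top, the nearest 34 mm from the key.
- meter_center (a point): Centre of an orange and black multimeter, 150 x 75 x 48 mm, lying flat, long side along x. To be left alone.
- spool_center (a point): Centre of a solder spool standing on its flange, 54 mm across, 36 mm high. To be left alone.
- cutters_center (a point): Side cutters with red handles lying flat, about 125 mm long along x, 56 mm wide, 12 mm high. To be left alone.
- marker_center (a point): A marker pen lying flat, 130 mm long along x, 13 mm thick. To be left alone.
- tape_center (a point): A roll of black tape lying flat, 90 mm across, 19 mm high. To be left alone.
- bottle_center (a point): Centre of an upright clear bottle with blue cap, 64 mm across, 200 mm high. To be left alone.
- spare_board_center (a point): A spare green circuit board lying flat, 70 x 50 mm, 10 mm high with its parts. To be left alone.

How it is judged:
On the way, in this order (a step that is already met when the one before it is completed fails the run):
1. the upper shell is shut edge to edge, with the key not yet in the switch (value of joint lid below 0.015 rad and distance between key_tip and keyhole above 0.05 m), for 0.2 s.
2. the key is fully in the switch, not yet turned, with the shell shut (value of joint lid below 0.015 rad and z of key_tip in the frame of keyhole below -0.026 m and horizontal distance between key_tip and keyhole below 0.004 m and value of joint plug below 0.5 rad), for 0.1 s.
3. the key is turned a quarter turn (value of joint plug above 1.3 rad and z of key_tip in the frame of keyhole below -0.026 m), for 0.2 s.
At the end, for the whole second after the job is handed in: The upper shell is shut (within 0.015 rad), the key is fully in the switch (tip within 2.5 mm of its full depth and 4 mm of the axis), the switch is turned at least 1.3 rad of its quarter turn, at rest, and the fingers still grip the key (over 2 N), through the last second (all of step 3 and value of joint lid below 0.015 rad and velocity of joint plug below 0.2 rad/s and horizontal distance between key_tip and keyhole below 0.004 m and contact force between the fingers and key above 2 N); the arm keeps its last pose, push and grip.
It fails at once if the key is rammed: over 60 N between the key and the tester (contact force between key and tester above 60 N).
It fails at once if a bystander is moved by more than 30 mm (distance of any of meter_center, spool_center, cutters_center, marker_center, tape_center, bottle_center, spare_board_center from where it was at the start of the episode above 0.03 m).
It also fails if it takes over 72 s, if anything falls off the work surface, if the arm or the gripper's body presses on something with over 40 N, if the wrist force passes 120 N, or if a joint passes its speed limit or range.

ROBOT

A 6-joint arm with a two-finger parallel gripper is mounted at the origin on the work surface. World frame = base frame: x ahead of the robot, y to its left, z up, the work surface at z = 0. Lengths are in m, angles in rad, forces in N, time in s.
With the tool pointing down it reaches from about 0.375 to 0.9 m from the base axis. Payload 3.1 kg.
Tool frame: the origin (TCP) lies on the centre line of the jaws, within the pads' length; the fingertips stand manip.finger_overhang ahead of it and the grasp point (between the pads) lies 11 mm behind it (manip.finger_overhang is the distance from the TCP to the fingertips, in m); y points along the fingers, z is the direction in which the jaws open and shut, and the axes are right-handed (so a half turn about y gives the same grasp; the last joint's range is limited). The gripper opens to 85 mm and grips with 20 to 120 N. Pads are 22 mm wide; open, the fingers measure 114 mm over their backs; the gripper's body (76 mm by 85 mm) begins 54 mm behind the grasp point. The pads swing forward as they close: fully open they stand 13 mm farther back than shut.
Start: joints at [-1.375, 0.527, 1.433, -0, 1.181, -0.178], TCP at [0.228, -0.582, 0.239] pointing down, gripper open.
Joint ranges: [-3.08, 3.08], [-0.75, 2.2], [0.22, 2.44], [-1.43, 4.57], [0, 2.65], [-2.85, 2.85]. Speed limits (rad/s): [2.79, 2.79, 3.14, 3.14, 3.14, 3.14].

INTERFACE

Orientations are given as a unit quaternion [x, y, z, w].
In Python, from station import manip gives the robot as it stands.
- The arm moves only by the tool send_rows, never from a script. Its argument "plan" is a list of rows, each an object with "linear": the shift along the tool's x, y, z in units of 30 mm (1.0 is 30 mm), a list of three; "roll": the turn about the tool's y in units of 6 degrees (1.0 is 6 degrees). In form: [{"linear": [tx, ty, tz], "roll": roll}, ...]. A call has exactly 5 rows; each row shifts and turns the commanded pose from where the row before left it, along the tool's axes as they then stand; what a row does not reach is not made up. A row lasts 1/8 s, in which the tool goes at most 62.5 mm and 10.7 degrees, less where a joint would pass 70% of its speed; a pose out of reach is approached as far as the arm can. A call is refused whole if a number of a shift passes 1 or a number of a turn 1, either way. A call with a gripper value outside its range is refused whole. "claw" is the finger opening in mm, from 0 to 85.4, set as the call begins (left out, the last holds). The fingers move at their own pace and stop on an object; "force" is the grip in N (left out, the last holds). Time passes only in rows, so rows that do not move let the fingers close, or fill a call up. It gives the time, the measured TCP pose, the force and the opening at its end, in the units of the state.
- manip.sense(): the state, without advancing time (a new reading comes with each control period).
- manip.snapshot(name): name is "scene" or "top" or "wrist"; returns the picture (420x560x3 uint8, blue, green, red); there is no depth.
- manip.get_calibration(name): a dict with "fovy" (degrees; the focal length in pixels is half the picture's height over the tangent of half this angle, whatever the lens; pixels are square), "cx", "cy" (the principal point, pixels), "k1" (the pictures are not rectified: a ray, as slopes to the right and down, at radius r is drawn at 1 + k1 r^2 times it, then the intrinsics apply), "cam_to_world" (4x4, takes a point from camera to world coordinates); the wrist camera has in their place "tool_from_camera" (4x4, takes a point from camera to tool coordinates, whose origin is the TCP and whose axes are the tool frame's). Camera axes: x right, y down, z forward; pixel columns grow to the right and rows downward; lengths in m; the calibration is good to about 2 mm. A picture is of the moment at which its call begins: read the wrist's pose just before it. get_calibration takes no time and is no camera call.
- manip.sign_off(): hands the job in, once; it reports no verdict.
Trained networks look in the newest picture that a camera, given by its name, has taken for a name from the list of things; names that differ only in an ending like _2 or _b are one class to them, and where a whole thing is asked for, a point or a joint stands for the part that bears it (a point fixed in the world has none). Each returns a list of dicts, best first, with "p" (0 to 1); they miss things now and then, are a little off and sometimes report something else, mostly with a low value. They report only what shows in the picture. A call takes as long as a camera call.
- manip.look_for(camera, query): "extent" ([left, top, right, bottom] in pixels, round what is visible of it).
The state is a dict: "t": time; "q": joint angles; "qd": joint speeds; "tau": joint torques, N m; "tcp_pos": TCP position; "tool_rot": TCP orientation; "force": force on the tool from outside, world axes, zero at the start; "ft_torque": the same for the moment, N m; "finger_gap": opening from 0.0 (shut) to 1.0 (fully open).
Only numpy, scipy, OpenCV 4.12 (cv2) and the standard library are available. Lean on these libraries where they do the work, as an engineer would, in place of code of your own. Each camera call takes 0.05 s, during which the arm holds its last target.

## Working session

There is one attempt and no reset: what is moved stays moved. The work goes in short steps, Python scripts to look and compute and a tool call to move; the robot and the scene stay as the last step left them, time stands still between calls to the robot, and variables do not carry over. Pictures are saved under pics/ and viewed, and the job is handed in when it is done.

Besides the shell and the picture viewer there is one more tool, called after "Request:" by a JSON object that holds its "name" and its "arguments". send_rows: Moves the arm, as the interface text tells. Its arguments: {"type":"object","properties":{"plan":{"type":"array"},"claw":{"type":"number"},"force":{"type":"number"}},"required":["plan"]}

```bash
ls; mkdir -p pics
python3 - <<'E'
from station import manip
import cv2,numpy as np
np.set_printoptions(precision=4,suppress=True)
print(manip.sense(), manip.finger_overhang)
for n in ["scene","top","wrist"]:
    cv2.imwrite(f"pics/{n}0.png",manip.snapshot(n)); print(n,manip.get_calibration(n))
E
```

```text
pics
{'t': 0.0, 'q': array([-1.3755,  0.5285,  1.4339,  0.    ,  1.1814, -0.1785]), 'qd': array([ 0.001 ,  0.0003, -0.0017, -0.0001,  0.0007,  0.0005]), 'tau': array([  0.0009, -44.2349, -17.8023,   0.    ,   0.0084,   0.    ]), 'tcp_pos': array([ 0.2281, -0.5811,  0.2383]), 'tool_rot': array([-0.1314,  0.6956, -0.694 ,  0.1314]), 'force': array([ 0.4756,  0.1857, -0.3897]), 'ft_torque': array([-0.0021,  0.0102,  0.0139]), 'finger_gap': 0.9983354188139401} 0.008
scene {'fovy': 48.31680375063521, 'cx': 276.5228975047203, 'cy': 206.43653108533127, 'k1': -0.014814196475964969, 'cam_to_world': array([[-0.2757,  0.6508, -0.7074,  1.4696],
       [ 0.9612,  0.1814, -0.2077,  0.2576],
       [-0.0068, -0.7372, -0.6756,  0.9391],
       [ 0.    ,  0.    ,  0.    ,  1.    ]])}
top {'fovy': 57.49622123381904, 'cx': 280.8250317068873, 'cy': 204.8123152102501, 'k1': 0.015253031878595941, 'cam_to_world': array([[-0.0008, -0.9923,  0.1239,  0.4309],
       [-0.9997,  0.0036,  0.0229, -0.004 ],
       [-0.0232, -0.1238, -0.992 ,  1.0191],
       [ 0.    ,  0.    ,  0.    ,  1.    ]])}
wrist {'fovy': 63.999852575206496, 'cx': 282.8656316472195, 'cy': 208.7459086797527, 'k1': -0.04865163844891984, 'tool_from_camera': array([[-0.0007,  0.9493,  0.3142, -0.0801],
       [-0.0007, -0.3142,  0.9493, -0.1351],
       [ 1.    ,  0.0004,  0.0008, -0.0005],
       [ 0.    ,  0.    ,  0.    ,  1.    ]])}
```

View pics/scene0.png

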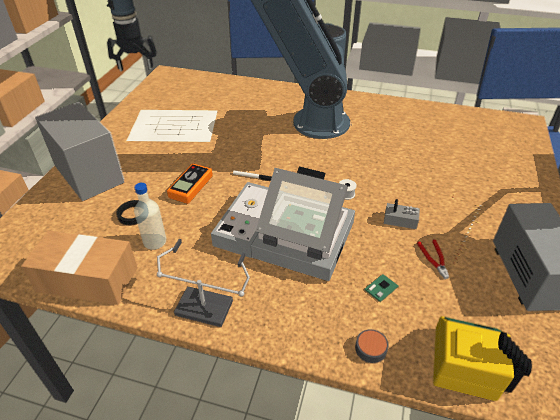

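View pics/top0.png

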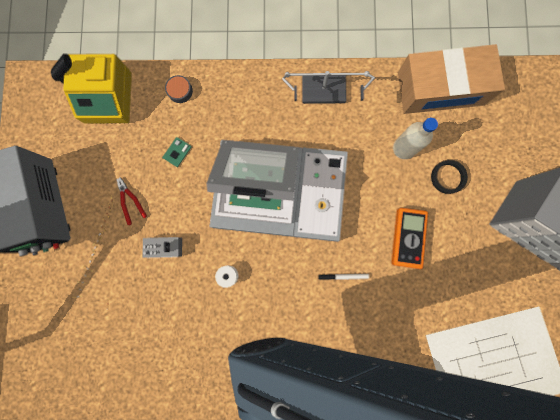

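View pics/wrist0.png

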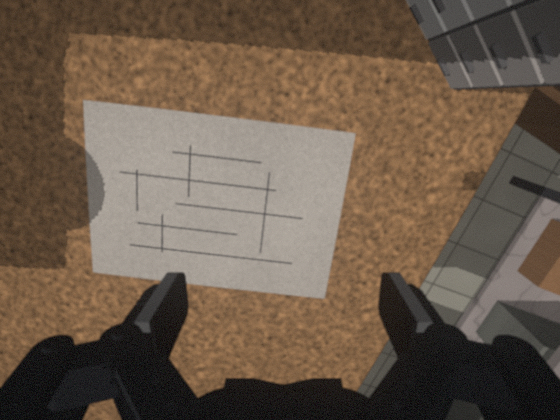

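The overview shows the tester at top-pixel (280,190), the keyhole near (323,205) and the stand near (162,247). I'll run the detectors and zoom in.

```bash
cat > h.py <<'E'
import numpy as np,cv2
from scipy.spatial.transform import Rotation as R
np.set_printoptions(precision=4,suppress=True)
def ray(cal,u,v,T=None):
    f=210/np.tan(np.radians(cal['fovy']/2))
    d=np.array([(u-cal['cx'])/f,(v-cal['cy'])/f]);r=d.copy()
    for _ in range(20): r=d/(1+cal['k1']*(r@r))
    M=T if T is not None else cal['cam_to_world']
    dr=M[:3,:3]@np.array([r[0],r[1],1]); return M[:3,3],dr
def atz(cal,u,v,z,T=None):
    o,d=ray(cal,u,v,T); return o+d*(z-o[2])/d[2]
def proj(cal,P,T=None):
    M=T if T is not None else cal['cam_to_world']
    p=np.linalg.inv(M)@np.append(P,1); s=p[:2]/p[2]
    s=s*(1+cal['k1']*(s@s)); f=210/np.tan(np.radians(cal['fovy']/2))
    return s*f+[cal['cx'],cal['cy']]
def wT(cal,s):
    T=np.eye(4);T[:3,:3]=R.from_quat(s['tool_rot']).as_matrix();T[:3,3]=s['tcp_pos']
    return T@cal['tool_from_camera']
E
python3 - <<'E'
from station import manip
from h import *
s=cv2.imread('pics/top0.png')
cv2.imwrite('pics/c1.png',cv2.resize(s[120:290,130:360],None,fx=3.4,fy=3.4,interpolation=cv2.INTER_CUBIC))
s=cv2.imread('pics/scene0.png')
cv2.imwrite('pics/c2.png',cv2.resize(s[150:290,200:430],None,fx=3.4,fy=3.4,interpolation=cv2.INTER_CUBIC))
zs=dict(keyhole=.06,key_bow=.052,stand_center=.036,lid_lip=.2,tester_center=.055,spool_center=.036,meter_center=.04,marker_center=.01)
for n in ['top','scene']:
    cal=manip.get_calibration(n)
    for q,z in zs.items():
        for d in manip.look_for(n,q)[:2]:
            e=d['extent'];print(n,q,round(d['p'],2),np.round(e,0),atz(cal,(e[0]+e[2])/2,(e[1]+e[3])/2,z))
print(manip.sense()['t'])
E
```

```text
top keyhole 0.71 [203. 140. 345. 242.] [0.5858 0.0345 0.06  ]
top stand_center 0.67 [142. 236. 178. 257.] [0.4476 0.33   0.036 ]
top lid_lip 0.72 [207. 138. 299. 205.] [0.6072 0.0763 0.2   ]
top tester_center 0.62 [207. 139. 345. 239.] [0.5916 0.0301 0.055 ]
top spool_center 0.65 [218. 265. 240. 287.] [0.3723 0.1506 0.036 ]
top meter_center 0.81 [391. 206. 426. 269.] [ 0.4693 -0.3047  0.04  ]
top meter_center 0.72 [164. 244. 168. 248.] [0.448 0.312 0.04 ]
top marker_center 0.79 [315. 274. 366. 280.] [ 0.3689 -0.1347  0.01  ]
scene keyhole 0.71 [215. 166. 357. 282.] [0.6078 0.0304 0.06  ]
scene key_bow 0.6 [392. 198. 398. 211.] [0.4421 0.3034 0.052 ]
scene stand_center 0.84 [384. 204. 420. 228.] [0.4666 0.3278 0.036 ]
scene stand_center 0.35 [418. 241. 451. 277.] [0.6062 0.4212 0.036 ]
scene lid_lip 0.29 [167. 166. 214. 206.] [ 0.6817 -0.1933  0.2   ]
scene tester_center 0.93 [208. 168. 355. 280.] [0.607  0.0173 0.055 ]
scene tester_center 0.17 [420. 239. 451. 279.] [0.6234 0.4205 0.055 ]
scene spool_center 0.5 [338. 185. 355. 199.] [0.4072 0.1608 0.036 ]
scene meter_center 0.95 [167. 164. 213. 209.] [ 0.513  -0.2926  0.04  ]
scene marker_center 0.68 [234. 170. 272. 179.] [ 0.3742 -0.1408  0.01  ]
scene marker_center 0.32 [134. 183. 165. 252.] [ 0.6399 -0.3655  0.01  ]
0.95
```

View pics/c1.png

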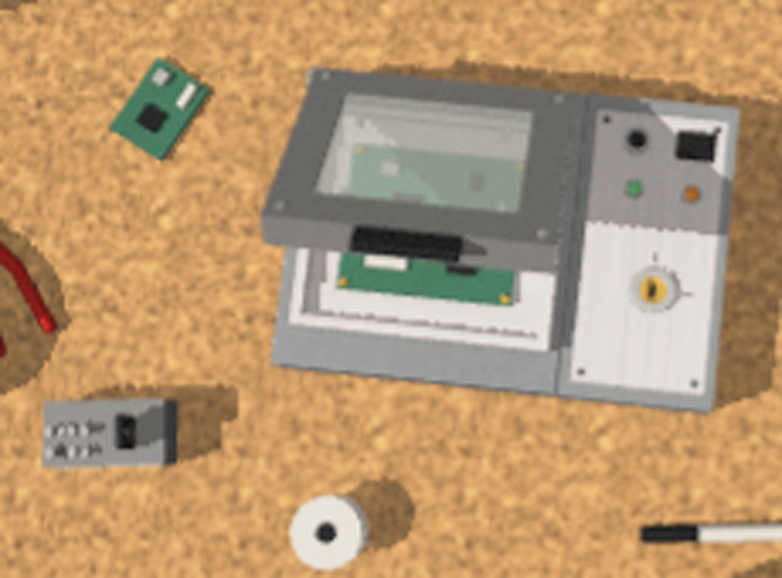

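View pics/c2.png

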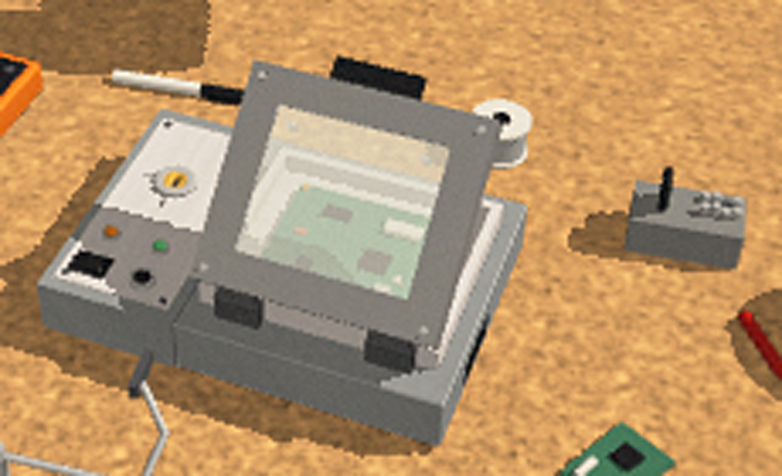

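Run:
```python
from station import manip
from h import *
ct=manip.get_calibration('top');cs=manip.get_calibration('scene')
t=lambda x,y,z:atz(ct,x/3.4+130-.35,y/3.4+120-.35,z)
s=lambda x,y,z:atz(cs,x/3.4+200-.35,y/3.4+150-.35,z)
fl,fr,br=t(273,365,.055),t(713,410,.055),t(738,107,.055)
print('base',fl,fr,br, np.linalg.norm(fl-fr),np.linalg.norm(br-fr), 'yaw',np.degrees(np.arctan2(*(-(fl-fr)[:2]*[1,-1]))),np.degrees(np.arctan2((br-fr)[1],(br-fr)[0])),'ctr',(fl+br)/2)
print('keyhole',t(654,290,.06),s(175,181,.06))
print('keytop',t(125,430,.068),t(125,415,.068),s(666,172,.068), s(664,210,.036))
print('stand', [t(*p,.036) for p in [(43,401),(163,400),(165,465),(43,467)]])
print('stand s', [s(*p,.036) for p in [(640,181),(746,198),(738,240),(628,220)]])
# lip triangulate: corners top face back-left/back-right
for a,b in [((355,229),(337,58)),((462,236),(426,77))]:
    pass
```

```text
base [0.4953 0.1977 0.055 ] [ 0.4615 -0.128   0.055 ] [ 0.6898 -0.1513  0.055 ] 0.32743686401614985 0.22947046806968713 yaw -5.934890017530268 -5.824940817379365 ctr [0.5926 0.0232 0.055 ]
keyhole [ 0.5499 -0.0856  0.06  ] [ 0.5541 -0.0853  0.06  ]
keytop [0.4473 0.3024 0.068 ] [0.4582 0.3028 0.068 ] [0.4438 0.3026 0.068 ] [0.4544 0.3072 0.036 ]
stand [array([0.4698, 0.3759, 0.036 ]), array([0.4703, 0.2846, 0.036 ]), array([0.4216, 0.2815, 0.036 ]), array([0.4202, 0.3737, 0.036 ])]
stand s [array([0.4235, 0.2842, 0.036 ]), array([0.4211, 0.3717, 0.036 ]), array([0.4743, 0.3685, 0.036 ]), array([0.4745, 0.2798, 0.036 ])]
```

Run:
```python
from station import manip
from h import *
from scipy.optimize import least_squares
ct=manip.get_calibration('top');cs=manip.get_calibration('scene')
yaw=np.radians(-5.9);C=np.array([.5926,.0232,.0])
Rz=R.from_euler('z',yaw).as_matrix()
def W(p,hx,hy,th):
    c,s=np.cos(th),np.sin(th)
    x,y,z=p; q=np.array([hx+c*x+s*z, hy+y, .075-s*x+c*z])
    return C+Rz@q
F=-.172
obs=[('s',(337,58),(F-.02,-.035,.025)),('s',(426,77),(F-.02,.035,.025)),('s',(331,78),(F,-.035,.025)),('s',(422,97),(F,.035,.025)),
('s',(253,62),(F,-.095,.025)),('s',(500,125),(F,.095,.025)),
('t',(263,212),(F,.095,.025)),('t',(555,238),(F,-.095,.025))]
def res(v,full=False):
    r=[]
    for cam,(u,w),p in obs:
        P=W(p,*v)
        if cam=='s': e=proj(cs,P)-np.array([u/3.4+199.65,w/3.4+149.65])
        else: e=proj(ct,P)-np.array([u/3.4+129.65,w/3.4+119.65])
        r.append(e)
    return np.array(r) if full else np.ravel(r)
for x0 in ([.08,.055,.8],):
    o=least_squares(res,x0,loss='soft_l1');print(o.x,np.degrees(o.x[2]));print(res(o.x,True))
    print('lip',W((-.182,0,.025),*o.x),'lip shut',W((-.182,0,.025),*o.x[:2],0),'hinge',W((0,0,0),*o.x))
    for a in np.arange(0,1.01,.1): print(a,W((-.182,0,.025),*o.x[:2],a))
```

```text
[0.0898 0.0563 0.7077] 40.54711814937398
[[ 0.0125 -0.8693]
 [ 0.4759 -0.1367]
 [-0.4144  0.8155]
 [-0.5383  1.6843]
 [ 0.3837  0.1574]
 [ 0.0734 -0.8392]
 [-0.6881 -0.3832]
 [ 0.7488  0.4878]]
lip [0.5663 0.0825 0.2123] lip shut [0.5067 0.0887 0.1   ] hinge [0.6877 0.07   0.075 ]
0.0 [0.5067 0.0887 0.1   ]
0.1 [0.5101 0.0883 0.118 ]
0.2 [0.5152 0.0878 0.1357]
0.30000000000000004 [0.5221 0.0871 0.1527]
0.4 [0.5307 0.0862 0.1689]
0.5 [0.5408 0.0852 0.1842]
0.6000000000000001 [0.5524 0.084  0.1984]
0.7000000000000001 [0.5653 0.0826 0.2114]
0.8 [0.5794 0.0812 0.223 ]
0.9 [0.5947 0.0796 0.2331]
1.0 [0.6108 0.0779 0.2417]
```

```bash
cat >> h.py <<'E'
def rows(s,target,n=None,tool_yaw_extra=0):
    M=R.from_quat(s['tool_rot']).as_matrix()
    return M.T@(np.array(target)-s['tcp_pos'])/.03
E
python3 - <<'E'
from station import manip
from h import *
s=manip.sense();print(R.from_quat(s['tool_rot']).as_matrix(),s['tcp_pos'],rows(s,[.567,.0825,.26]))
E
```

```text
[[-0.9309 -0.      0.3652]
 [-0.3652 -0.     -0.9309]
 [ 0.     -1.      0.    ]] [ 0.2282 -0.5818  0.2393] [-18.5985  -0.6904 -16.4916]
```

```bash
cat >> h.py <<'E'
def plan(s,target,yaw_deg,n,nr=None):
    """n rows; shift along tool axes before the row's own turn"""
    M=R.from_quat(s['tool_rot']).as_matrix(); psi=np.degrees(np.arctan2(M[1,0],M[0,0]))
    d=np.array(target)-s['tcp_pos']; dy=(yaw_deg-psi+540)%360-180
    st=d/n/.03; out=[]
    for k in range(n):
        a=np.radians(psi+dy*k/n); x=np.array([np.cos(a),np.sin(a)]);z=np.array([-np.sin(a),np.cos(a)])
        out.append((round(st[:2]@x,2),round(-st[2],2),round(st[:2]@z,2),round(-dy/n/6,3)))
    print('psi',psi,'dy',dy,'len',np.linalg.norm(d))
    for i,o in enumerate(out): print(i,o)
E
python3 - <<'E'
from station import manip
from h import *
plan(manip.sense(),[.567,.0825,.26],-5.9,27)
E
```

```text
psi -158.58275818672686 dy 152.68275818672691 len 0.7460025491425174
0 (np.float64(-0.69), np.float64(-0.03), np.float64(-0.61), np.float64(-0.942))
1 (np.float64(-0.75), np.float64(-0.03), np.float64(-0.54), np.float64(-0.942))
2 (np.float64(-0.8), np.float64(-0.03), np.float64(-0.46), np.float64(-0.942))
3 (np.float64(-0.84), np.float64(-0.03), np.float64(-0.38), np.float64(-0.942))
4 (np.float64(-0.87), np.float64(-0.03), np.float64(-0.3), np.float64(-0.942))
5 (np.float64(-0.9), np.float64(-0.03), np.float64(-0.21), np.float64(-0.942))
6 (np.float64(-0.91), np.float64(-0.03), np.float64(-0.12), np.float64(-0.942))
7 (np.float64(-0.92), np.float64(-0.03), np.float64(-0.03), np.float64(-0.942))
8 (np.float64(-0.92), np.float64(-0.03), np.float64(0.06), np.float64(-0.942))
9 (np.float64(-0.91), np.float64(-0.03), np.float64(0.15), np.float64(-0.942))
10 (np.float64(-0.89), np.float64(-0.03), np.float64(0.24), np.float64(-0.942))
11 (np.float64(-0.86), np.float64(-0.03), np.float64(0.32), np.float64(-0.942))
12 (np.float64(-0.83), np.float64(-0.03), np.float64(0.41), np.float64(-0.94
[... 417 characters left out ...]
4(-0.46), np.float64(-0.03), np.float64(0.8), np.float64(-0.942))
19 (np.float64(-0.38), np.float64(-0.03), np.float64(0.84), np.float64(-0.942))
20 (np.float64(-0.29), np.float64(-0.03), np.float64(0.87), np.float64(-0.942))
21 (np.float64(-0.2), np.float64(-0.03), np.float64(0.9), np.float64(-0.942))
22 (np.float64(-0.11), np.float64(-0.03), np.float64(0.91), np.float64(-0.942))
23 (np.float64(-0.02), np.float64(-0.03), np.float64(0.92), np.float64(-0.942))
24 (np.float64(0.07), np.float64(-0.03), np.float64(0.92), np.float64(-0.942))
25 (np.float64(0.16), np.float64(-0.03), np.float64(0.91), np.float64(-0.942))
26 (np.float64(0.25), np.float64(-0.03), np.float64(0.89), np.float64(-0.942))
```

Request:
{"name": "send_rows", "arguments": {"plan": [{"linear":[-0.69,-0.3,-0.61],"roll":-0.94},{"linear":[-0.75,-0.3,-0.54],"roll":-0.94},{"linear":[-0.8,-0.3,-0.46],"roll":-0.94},{"linear":[-0.84,-0.1,-0.38],"roll":-0.94},{"linear":[-0.87,0,-0.3],"roll":-0.94}], "claw": 0, "force": 60}}

```text
t: 1.58
tcp_pos: [0.2919, -0.4583, 0.2698]
tool_rot: [0.298, -0.641, 0.642, -0.298]
force: [0.5, 0.6, -0.1]
finger_gap: 0.0
```

Request:
{"name": "send_rows", "arguments": {"plan": [{"linear":[-0.9,0,-0.21],"roll":-0.94},{"linear":[-0.91,0,-0.12],"roll":-0.94},{"linear":[-0.92,0,-0.03],"roll":-0.94},{"linear":[-0.92,0,0.06],"roll":-0.94},{"linear":[-0.91,0,0.15],"roll":-0.94}]}}

```text
t: 2.2
tcp_pos: [0.3551, -0.3352, 0.2695]
tool_rot: [0.445, -0.549, 0.55, -0.445]
force: [0.2, 0.1, -0.1]
finger_gap: -0.003
```

Request:
{"name": "send_rows", "arguments": {"plan": [{"linear":[-0.89,0,0.24],"roll":-0.94},{"linear":[-0.86,0,0.32],"roll":-0.94},{"linear":[-0.83,0,0.41],"roll":-0.94},{"linear":[-0.78,0,0.49],"roll":-0.94},{"linear":[-0.73,0,0.56],"roll":-0.94}]}}

```text
t: 2.82
tcp_pos: [0.4182, -0.2122, 0.2695]
tool_rot: [0.565, -0.424, 0.425, -0.565]
force: [-0.4, 0.4, 0.4]
finger_gap: -0.005
```

Request:
{"name": "send_rows", "arguments": {"plan": [{"linear":[-0.67,0,0.63],"roll":-0.94},{"linear":[-0.61,0,0.69],"roll":-0.94},{"linear":[-0.53,0,0.75],"roll":-0.94},{"linear":[-0.46,0,0.8],"roll":-0.94},{"linear":[-0.38,0,0.84],"roll":-0.94}]}}

```text
t: 3.45
tcp_pos: [0.4813, -0.0893, 0.2695]
tool_rot: [0.652, -0.274, 0.274, -0.652]
force: [-0.2, 0.2, -0.4]
finger_gap: -0.0
```

Request:
{"name": "send_rows", "arguments": {"plan": [{"linear":[-0.29,0,0.87],"roll":-0.94},{"linear":[-0.2,0,0.9],"roll":-0.94},{"linear":[-0.11,0,0.91],"roll":-0.94},{"linear":[-0.02,0,0.92],"roll":-0.94},{"linear":[0.07,0,0.92],"roll":-0.94}]}}

```text
t: 4.08
tcp_pos: [0.5451, 0.0331, 0.2694]
tool_rot: [0.699, -0.107, 0.107, -0.699]
force: [0.1, -0.3, -0.7]
finger_gap: 0.0
```

Run:
```python
from station import manip
from h import *
s=manip.sense();cv2.imwrite('pics/w1.png',manip.snapshot('wrist'))
cal=manip.get_calibration('wrist')
print(s['q'],s['tcp_pos'])
T=wT(cal,s)
print('pred lip',proj(cal,np.array([.5663,.0825,.2123]),T),'keyhole',proj(cal,np.array([.552,-.0855,.06]),T))
plan(s,[.567,.0825,.25],-5.9,3)
```

```text
[-0.1441  0.3853  1.596  -0.0001  1.1599 -1.4113] [0.5451 0.0331 0.2694]
pred lip [368.3862 243.9791] keyhole [181.4388 216.7477]
psi -17.39383681865259 dy 11.49383681865254 len 0.057463892897573046
0 (np.float64(0.07), np.float64(0.22), np.float64(0.6), np.float64(-0.639))
1 (np.float64(0.11), np.float64(0.22), np.float64(0.59), np.float64(-0.639))
2 (np.float64(0.15), np.float64(0.22), np.float64(0.58), np.float64(-0.639))
```

View pics/w1.png

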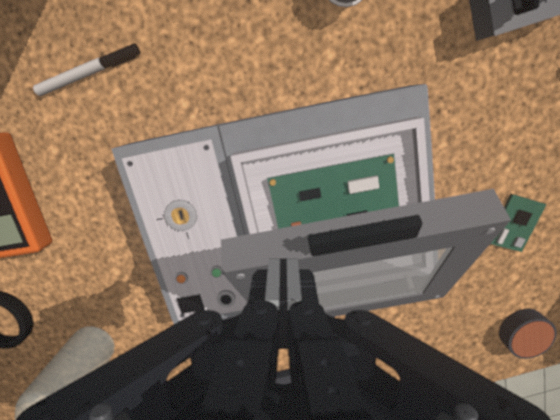

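Request:
{"name": "send_rows", "arguments": {"plan": [{"linear":[0.07,0.2,0.6],"roll":-0.64},{"linear":[0.11,0.2,0.59],"roll":-0.64},{"linear":[0.15,0.2,0.58],"roll":-0.64},{"linear":[0,0.4,0],"roll":0},{"linear":[0,0,0],"roll":0}]}}

```text
t: 4.75
tcp_pos: [0.5658, 0.0814, 0.2377]
tool_rot: [0.706, -0.039, 0.036, -0.706]
force: [-0.1, 0.2, -0.4]
finger_gap: 0.006
```

Run:
```python
from station import manip
from h import *
s=manip.sense();cv2.imwrite('pics/w2.png',manip.snapshot('wrist'))
print(s['tcp_pos'],s['tool_rot'],s['force'])
cal=manip.get_calibration('wrist');T=wT(cal,s)
print(proj(cal,np.array([.5663,.0825,.2123]),T))
```

```text
[0.5658 0.0814 0.2377] [ 0.7063 -0.0387  0.036  -0.706 ] [-0.0594  0.2069 -0.373 ]
[284.8565 260.3478]
```

View pics/w2.png

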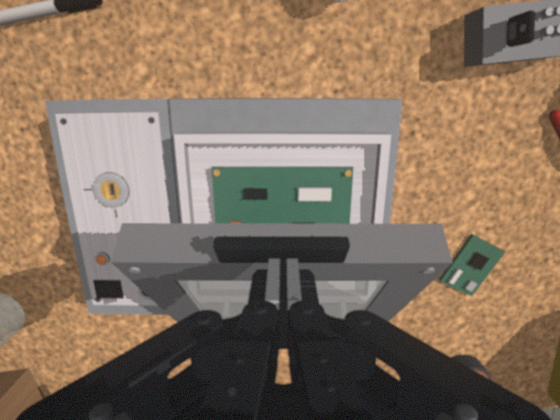

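Request:
{"name": "send_rows", "arguments": {"plan": [{"linear":[-0.13,0.35,0],"roll":0},{"linear":[-0.43,0.45,0],"roll":0},{"linear":[-0.39,0.48,0],"roll":0},{"linear":[-0.34,0.51,0],"roll":0},{"linear":[-0.29,0.54,0],"roll":0}]}}

```text
t: 5.42
tcp_pos: [0.5192, 0.0861, 0.1693]
tool_rot: [0.706, -0.037, 0.038, -0.706]
force: [0.9, 0.5, 0.9]
finger_gap: -0.002
```

Run:
```python
from station import manip
from h import *
s=manip.sense();cv2.imwrite('pics/w3.png',manip.snapshot('wrist'))
print(s['tcp_pos'],s['force'])
```

```text
[0.5192 0.0861 0.1693] [0.9424 0.5072 0.8596]
```

View pics/w3.png

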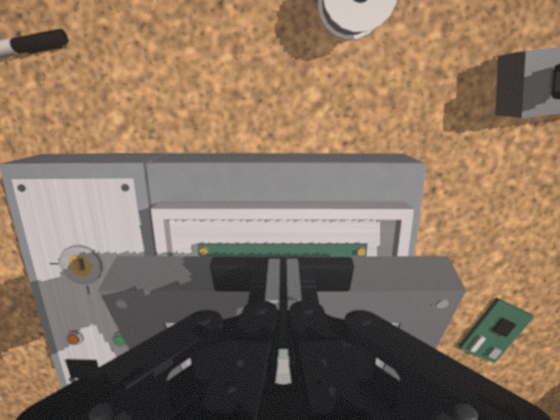

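Request:
{"name": "send_rows", "arguments": {"plan": [{"linear":[-0.22,0.5,0],"roll":0},{"linear":[-0.17,0.5,0],"roll":0},{"linear":[-0.1,0.5,0],"roll":0},{"linear":[-0.05,0.35,0],"roll":0},{"linear":[0,0.2,0],"roll":0}]}}

```text
t: 6.1
tcp_pos: [0.5033, 0.0881, 0.1077]
tool_rot: [0.706, -0.038, 0.037, -0.706]
force: [-6.0, 0.8, 35.5]
finger_gap: 0.002
```

Run:
```python
from station import manip
from h import *
s=manip.sense();cv2.imwrite('pics/w4.png',manip.snapshot('wrist'))
print(s['tcp_pos'],s['force'],s['ft_torque'])
```

```text
[0.5033 0.0881 0.1077] [-5.991   0.8246 35.5137] [0.0345 1.258  0.049 ]
```

View pics/w4.png

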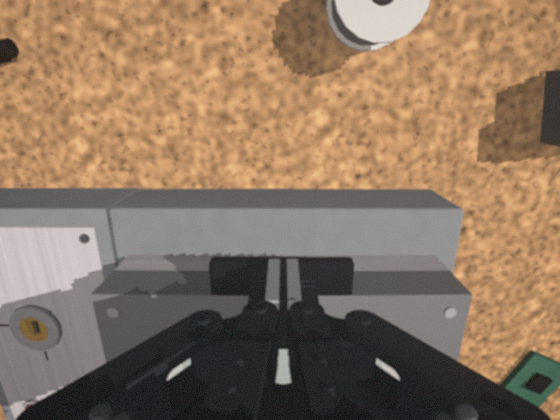

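Run:
```python
from station import manip
from h import *
s=manip.sense();plan(s,[.44,.303,.17],1.5,10)
```

```text
psi -6.0723847219017735 dy 7.5723847219018126 len 0.23244930384893653
0 (np.float64(-0.29), np.float64(-0.21), np.float64(0.69), np.float64(-0.126))
1 (np.float64(-0.28), np.float64(-0.21), np.float64(0.69), np.float64(-0.126))
2 (np.float64(-0.27), np.float64(-0.21), np.float64(0.7), np.float64(-0.126))
3 (np.float64(-0.26), np.float64(-0.21), np.float64(0.7), np.float64(-0.126))
4 (np.float64(-0.25), np.float64(-0.21), np.float64(0.7), np.float64(-0.126))
5 (np.float64(-0.24), np.float64(-0.21), np.float64(0.71), np.float64(-0.126))
6 (np.float64(-0.23), np.float64(-0.21), np.float64(0.71), np.float64(-0.126))
7 (np.float64(-0.22), np.float64(-0.21), np.float64(0.71), np.float64(-0.126))
8 (np.float64(-0.21), np.float64(-0.21), np.float64(0.72), np.float64(-0.126))
9 (np.float64(-0.2), np.float64(-0.21), np.float64(0.72), np.float64(-0.126))
```

Request:
{"name": "send_rows", "arguments": {"plan": [{"linear":[0,-0.5,0],"roll":0},{"linear":[0,-1.0,0],"roll":0},{"linear":[-0.36,-0.6,0.87],"roll":-0.16},{"linear":[-0.35,0,0.87],"roll":-0.16},{"linear":[-0.34,0,0.87],"roll":-0.16}]}}

```text
t: 6.78
tcp_pos: [0.4802, 0.1699, 0.1725]
tool_rot: [-0.707, 0.018, -0.021, 0.707]
force: [0.2, -0.1, 0.5]
finger_gap: -0.003
```

Request:
{"name": "send_rows", "arguments": {"plan": [{"linear":[-0.32,0,0.88],"roll":-0.16},{"linear":[-0.31,0,0.88],"roll":-0.16},{"linear":[-0.29,0,0.89],"roll":-0.16},{"linear":[-0.27,0,0.9],"roll":-0.16},{"linear":[-0.25,0,0.9],"roll":-0.14}], "claw": 22}}

```text
t: 7.4
tcp_pos: [0.4396, 0.3047, 0.1721]
tool_rot: [-0.707, -0.01, 0.008, 0.707]
force: [-0.2, -1.1, 0.4]
finger_gap: 0.26
```

Run:
```python
from station import manip
from h import *
s=manip.sense();im=manip.snapshot('wrist');cv2.imwrite('pics/w5.png',im);cv2.imwrite('pics/t5.png',manip.snapshot('top'))
cv2.imwrite('pics/s5.png',manip.snapshot('scene'))
print(s['t'],s['tcp_pos'],s['tool_rot'],s['finger_gap'],s['q'])
cal=manip.get_calibration('wrist');T=wT(cal,s)
print(proj(cal,np.array([.446,.303,.068]),T))
for d in manip.look_for('wrist','key_bow'): print(d)
```

```text
7.4 [0.4396 0.3047 0.1721] [-0.7067 -0.0103  0.0085  0.7074] 0.2603605356487173 [ 0.3971  0.4998  1.7275 -0.      0.9116 -1.2002]
[280.0693 219.176 ]
{'extent': [277.8, 196.3, 291.7, 235.7], 'p': 0.9}
```

View pics/w5.png

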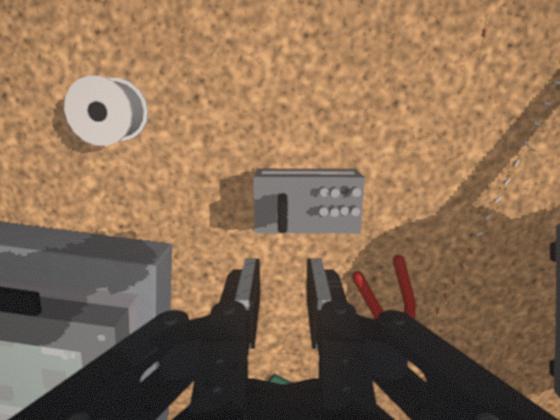

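View pics/s5.png

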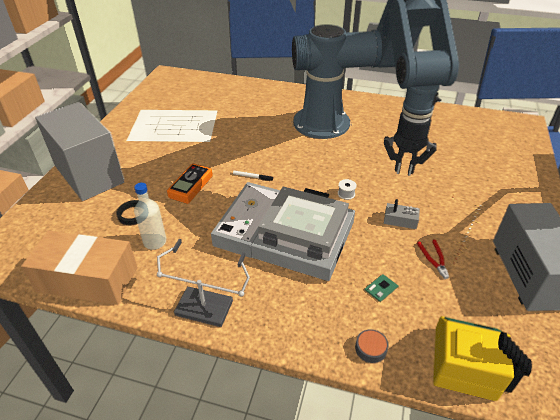

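The lid looks shut in the scene view, and the key is visible in the wrist view near (283,213). Zooming in on it.

Run:
```python
from h import *
s=cv2.imread('pics/w5.png')
cv2.imwrite('pics/c5.png',cv2.resize(s[160:250,235:380],None,fx=5.5,fy=5.5,interpolation=cv2.INTER_CUBIC))
```

```text
(no output)
```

View pics/c5.png

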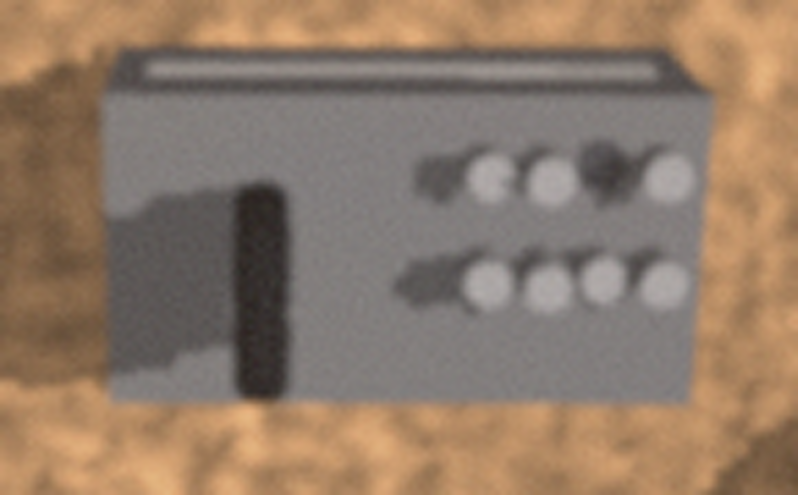

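Run:
```python
from station import manip
from h import *
s=manip.sense();cal=manip.get_calibration('wrist');T=wT(cal,s)
g=lambda x,y,z:atz(cal,x/5.5+235-.4,y/5.5+160-.4,z,T)
print('bow back edge top',g(262,400,.068),'base near edge',g(262,186,.036))
c=[g(103,93,.036),g(712,97,.036),g(690,402,.036),g(107,400,.036)]
print(c,np.mean(c,0))
print('edge yaw',[np.degrees(np.arctan2(*(a-b)[:2])) for a,b in [(c[1],c[0]),(c[2],c[3])]])
print(g(262,93,.036),g(262,401,.036))
# bow predicted
for x in np.arange(.44,.452,.002):
  print(x,[ (proj(cal,np.array(p),T)-[234.6,159.6])*5.5 for p in [(x+.013,.303,.068),(x-.013,.303,.036)]])
```

```text
bow back edge top [0.4563 0.304  0.068 ] base near edge [0.4344 0.3033 0.036 ]
[array([0.4206, 0.2791, 0.036 ]), array([0.4185, 0.3704, 0.036 ]), array([0.4679, 0.3721, 0.036 ]), array([0.4701, 0.2798, 0.036 ])] [0.4443 0.3253 0.036 ]
edge yaw [np.float64(-1.2686983847167375), np.float64(-1.3734435484466665)]
[0.4199 0.3029 0.036 ] [0.4696 0.3043 0.036 ]
0.44 [array([255.7307, 378.1312]), array([261.4384, 139.0049])]
0.442 [array([255.3524, 391.4969]), array([261.0766, 151.8488])]
0.444 [array([254.9761, 404.7953]), array([260.7165, 164.6365])]
0.446 [array([254.6017, 418.0266]), array([260.358 , 177.3681])]
0.448 [array([254.2291, 431.1913]), array([260.0011, 190.0438])]
0.45 [array([253.8586, 444.2897]), array([259.6458, 202.6639])]
0.452 [array([253.4899, 457.3219]), array([259.2921, 215.2284])]
```

Request:
{"name": "send_rows", "arguments": {"plan": [{"linear":[0.17,0.9,-0.03],"roll":0},{"linear":[0,1.0,0],"roll":0},{"linear":[0,1.0,0],"roll":0},{"linear":[0,0.3,0],"roll":0},{"linear":[0,0,0],"roll":0}]}}

```text
t: 8.22
tcp_pos: [0.4445, 0.3022, 0.0749]
tool_rot: [0.707, 0.009, -0.009, -0.707]
force: [0.5, 0.3, -0.0]
finger_gap: 0.261
```

Run:
```python
from station import manip
from h import *
s=manip.sense();im=manip.snapshot('wrist');cv2.imwrite('pics/w6.png',im)
cv2.imwrite('pics/c6.png',cv2.resize(im[150:350,180:400],None,fx=3,fy=3,interpolation=cv2.INTER_CUBIC))
print(s['t'],s['tcp_pos'],s['tool_rot'],s['finger_gap'],s['force'])
```

```text
8.225 [0.4445 0.3022 0.0749] [ 0.7071  0.0088 -0.009  -0.707 ] 0.26101269282632183 [ 0.4569  0.2848 -0.0369]
```

View pics/c6.png

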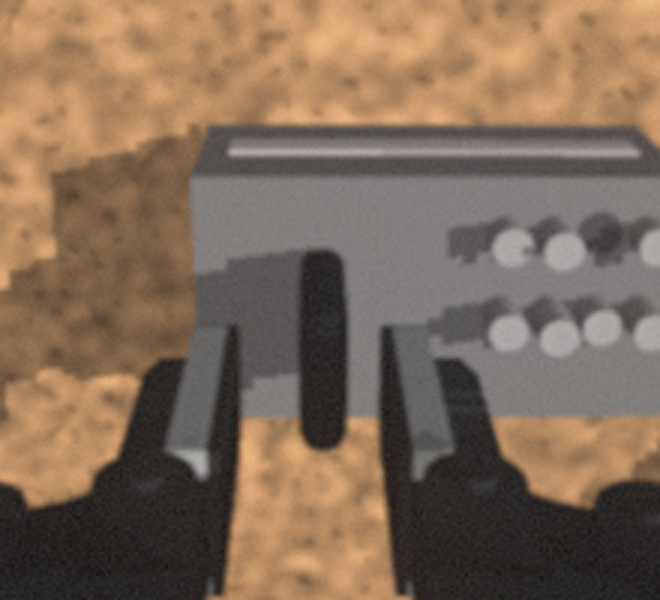

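Request:
{"name": "send_rows", "arguments": {"plan": [{"linear":[0.03,0,0.07],"roll":0},{"linear":[0,0.4,0],"roll":0},{"linear":[0,0.4,0],"roll":0},{"linear":[0,0.15,0],"roll":0},{"linear":[0,0,0],"roll":0}]}}

```text
t: 8.9
tcp_pos: [0.4445, 0.3047, 0.0456]
tool_rot: [0.707, 0.009, -0.01, -0.707]
force: [-0.1, 0.5, -0.3]
finger_gap: 0.26
```

Run:
```python
from station import manip
from h import *
s=manip.sense();im=manip.snapshot('wrist')
cv2.imwrite('pics/c7.png',cv2.resize(im[150:350,180:400],None,fx=3,fy=3,interpolation=cv2.INTER_CUBIC))
print(s['t'],s['tcp_pos'],s['tool_rot'],s['finger_gap'],s['force'])
```

```text
8.9 [0.4445 0.3047 0.0456] [ 0.7073  0.0087 -0.0098 -0.7068] 0.26035489957719654 [-0.0948  0.4677 -0.2886]
```

View pics/c7.png

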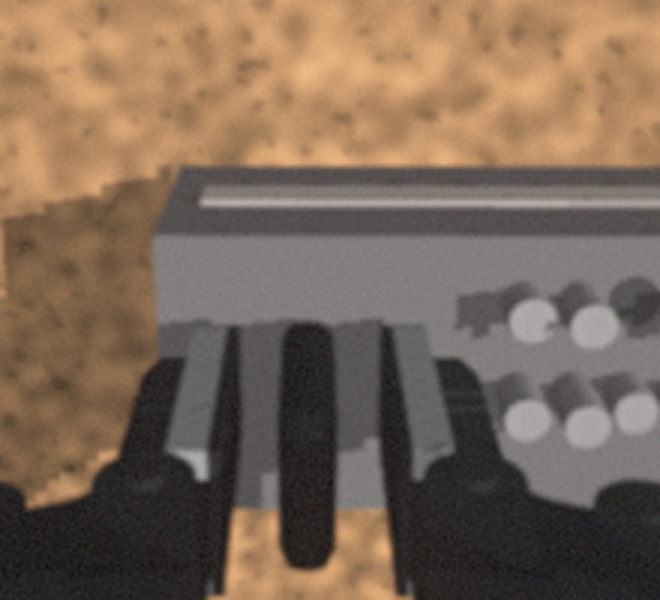

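Request:
{"name": "send_rows", "arguments": {"plan": [{"linear":[0.03,-0.03,0],"roll":0},{"linear":[0,0,0],"roll":0},{"linear":[0,0,0],"roll":0},{"linear":[0,0,0],"roll":0},{"linear":[0,0,0],"roll":0}], "claw": 0, "force": 70}}

```text
t: 9.57
tcp_pos: [0.4459, 0.3049, 0.0474]
tool_rot: [-0.707, -0.009, 0.009, 0.707]
force: [0.5, -0.5, -0.0]
finger_gap: 0.08
```

Run:
```python
from station import manip
from h import *
s=manip.sense();print(s['t'],s['tcp_pos'],s['finger_gap'],s['force'],s['ft_torque'])
```

```text
9.575 [0.4459 0.3049 0.0474] 0.08018703495555213 [ 0.4943 -0.5084 -0.0385] [-0.0142 -0.0184 -0.0104]
```

Request:
{"name": "send_rows", "arguments": {"plan": [{"linear":[0,-0.5,0],"roll":0},{"linear":[0,-0.8,0],"roll":0},{"linear":[0,-0.8,0],"roll":0},{"linear":[0,-0.9,0],"roll":0},{"linear":[0,-0.9,0],"roll":0}]}}

```text
t: 10.2
tcp_pos: [0.4457, 0.3048, 0.1662]
tool_rot: [-0.707, -0.009, 0.009, 0.707]
force: [0.1, -0.4, -1.1]
finger_gap: 0.079
```

Run:
```python
from station import manip
from h import *
s=manip.sense();im=manip.snapshot('wrist')
cv2.imwrite('pics/c8.png',cv2.resize(im[150:350,180:400],None,fx=3,fy=3,interpolation=cv2.INTER_CUBIC))
cv2.imwrite('pics/s8.png',manip.snapshot('scene'))
print(s['t'],s['tcp_pos'],s['finger_gap'],s['force'],s['ft_torque'])
plan(s,[.535,-.0855,.165],-5.9,15)
```

```text
10.2 [0.4457 0.3048 0.1662] 0.07931894077224848 [ 0.075  -0.4094 -1.1018] [0.0202 0.0404 0.0184]
psi 1.4993060973335195 dy -7.399306097333465 len 0.4004356786564474
0 (np.float64(0.18), np.float64(0.0), np.float64(-0.87), np.float64(0.082))
1 (np.float64(0.18), np.float64(0.0), np.float64(-0.87), np.float64(0.082))
2 (np.float64(0.19), np.float64(0.0), np.float64(-0.87), np.float64(0.082))
3 (np.float64(0.2), np.float64(0.0), np.float64(-0.87), np.float64(0.082))
4 (np.float64(0.21), np.float64(0.0), np.float64(-0.87), np.float64(0.082))
5 (np.float64(0.21), np.float64(0.0), np.float64(-0.86), np.float64(0.082))
6 (np.float64(0.22), np.float64(0.0), np.float64(-0.86), np.float64(0.082))
7 (np.float64(0.23), np.float64(0.0), np.float64(-0.86), np.float64(0.082))
8 (np.float64(0.24), np.float64(0.0), np.float64(-0.86), np.float64(0.082))
9 (np.float64(0.24), np.float64(0.0), np.float64(-0.86), np.float64(0.082))
10 (np.float64(0.25), np.float64(0.0), np.float64(-0.85), np.float64(0.082))
11 (np.float64(0.26), np.float64(0.0), np.float64(-0.85), np.float64(0.082))
12 (np.float64(0.26), np.float64(0.0), np.float64(-0.85), np.float64(0.082))
13 (np.float64(0.27), np.float64(0.0), np.float64(-0.85), np.float64(0.082))
14 (np.float64(0.28), np.float64(0.0), np.float64(-0.84), np.float64(0.082))
```

View pics/c8.png

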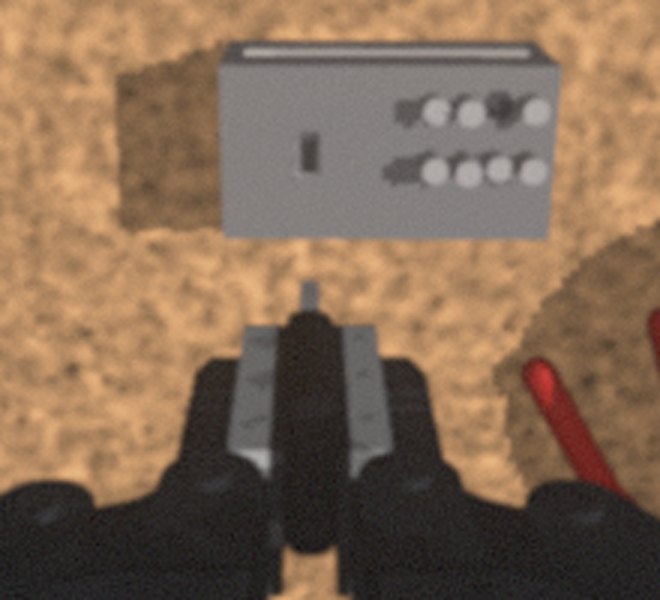

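Run:
```python
from station import manip
from h import *
s=manip.sense();cal=manip.get_calibration('wrist');T=wT(cal,s)
g=lambda x,y,z:atz(cal,x/3+180-.33,y/3+150-.33,z,T)
print('slot ends',g(310,132,.036),g(310,175,.036),g(310,153.5,.036))
M=R.from_quat(s['tool_rot']).as_matrix()
# predicted key points given key offset dx in tool x: bow near bottom edge & tip & blade near edge at tip
for dx in (-.003,-.002,-.001,0,.001):
  r=[]
  for p in [(dx,.0399,0),(dx-.005,.0374,0),(dx-.013,.0114,0),(dx+.013,-.0206,0)]:
    P=s['tcp_pos']+M@np.array(p); r.append(((proj(cal,P,T)-[180,150])*3+1).round(1))
  print(dx,r)
```

```text
slot ends [0.4425 0.3062 0.036 ] [0.4549 0.3066 0.036 ] [0.4487 0.3064 0.036 ]
-0.003 [array([308.6, 280. ]), array([308.6, 260.8]), array([308.4, 278.6]), array([307.9, 547.5])]
-0.002 [array([308.6, 284.8]), array([308.6, 265.8]), array([308.4, 284.4]), array([307.9, 553.4])]
-0.001 [array([308.6, 289.7]), array([308.6, 270.7]), array([308.4, 290.2]), array([307.9, 559.4])]
0 [array([308.6, 294.5]), array([308.6, 275.7]), array([308.4, 295.9]), array([307.9, 565.3])]
0.001 [array([308.6, 299.2]), array([308.6, 280.6]), array([308.4, 301.6]), array([307.9, 571.2])]
```

Request:
{"name": "send_rows", "arguments": {"plan": [{"linear":[0.18,0,-0.87],"roll":0.08},{"linear":[0.18,0,-0.87],"roll":0.08},{"linear":[0.19,0,-0.87],"roll":0.08},{"linear":[0.2,0,-0.87],"roll":0.08},{"linear":[0.21,0,-0.87],"roll":0.08}]}}

```text
t: 10.92
tcp_pos: [0.4755, 0.1737, 0.1639]
tool_rot: [0.707, -0.006, 0.005, -0.707]
force: [0.2, 0.5, -0.9]
finger_gap: 0.079
```

Request:
{"name": "send_rows", "arguments": {"plan": [{"linear":[0.21,0,-0.86],"roll":0.08},{"linear":[0.22,0,-0.86],"roll":0.08},{"linear":[0.23,0,-0.86],"roll":0.08},{"linear":[0.24,0,-0.86],"roll":0.08},{"linear":[0.24,0,-0.86],"roll":0.08}]}}

```text
t: 11.55
tcp_pos: [0.5055, 0.0438, 0.1639]
tool_rot: [-0.707, 0.021, -0.02, 0.707]
force: [0.8, 0.2, -0.2]
finger_gap: 0.079
```

Request:
{"name": "send_rows", "arguments": {"plan": [{"linear":[0.25,0,-0.85],"roll":0.08},{"linear":[0.26,0,-0.85],"roll":0.08},{"linear":[0.26,0,-0.85],"roll":0.08},{"linear":[0.27,0,-0.85],"roll":0.08},{"linear":[0.28,0,-0.84],"roll":0.08}]}}

```text
t: 12.18
tcp_pos: [0.5354, -0.0859, 0.1638]
tool_rot: [-0.706, 0.036, -0.035, 0.706]
force: [1.3, 0.2, -0.4]
finger_gap: 0.076
```

Run:
```python
from station import manip
from h import *
s=manip.sense();im=manip.snapshot('wrist')
cv2.imwrite('pics/w9.png',im)
cv2.imwrite('pics/c9.png',cv2.resize(im[130:330,180:400],None,fx=3,fy=3,interpolation=cv2.INTER_CUBIC))
print(s['t'],s['tcp_pos'],s['tool_rot'],s['finger_gap'],s['force'],s['q'])
```

```text
12.175 [ 0.5354 -0.0859  0.1638] [-0.706   0.0358 -0.0349  0.7064] 0.0764576324482149 [ 1.2624  0.1786 -0.395 ] [-0.3652  0.5221  1.7133  0.0001  0.9076 -1.8361]
```

View pics/w9.png

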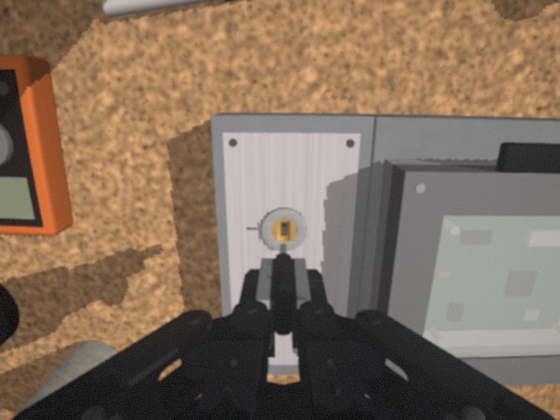

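View pics/c9.png

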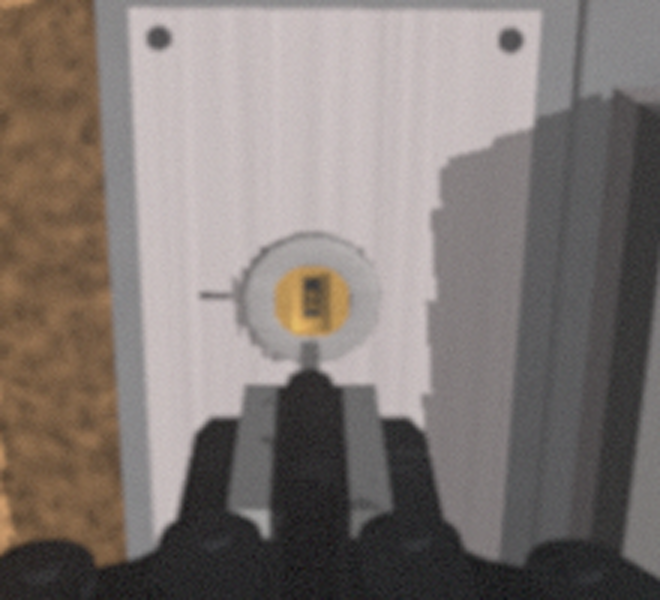

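Run:
```python
from station import manip
from h import *
im=cv2.imread('pics/w9.png')
cv2.imwrite('pics/c9b.png',cv2.resize(im[195:265,245:325],None,fx=8,fy=8,interpolation=cv2.INTER_CUBIC))
s=manip.sense();cal=manip.get_calibration('wrist');T=wT(cal,s)
g=lambda x,y,z:atz(cal,x/3+180-.33,y/3+130-.33,z,T)
print(g(313.5,297,.06),g(311,297,.06))
M=R.from_quat(s['tool_rot']).as_matrix(); print(np.degrees(np.arctan2(M[1,0],M[0,0])))
```

```text
[ 0.5513 -0.0899  0.06  ] [ 0.5512 -0.0905  0.06  ]
-5.822440110101582
```

View pics/c9b.png

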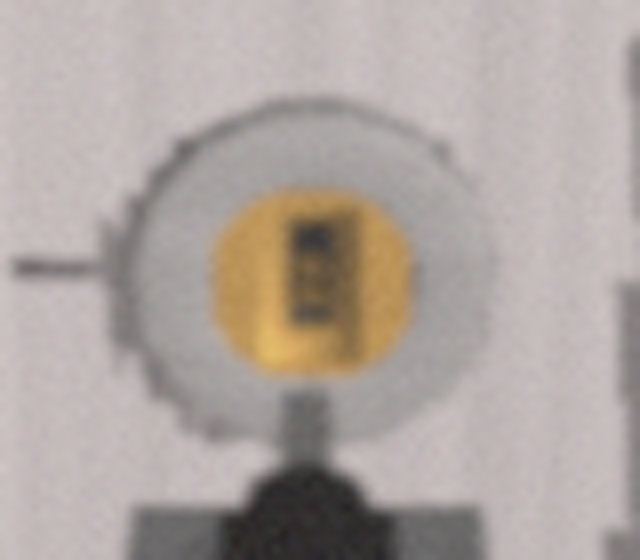

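Run:
```python
from station import manip
from h import *
s=manip.sense();cal=manip.get_calibration('wrist');T=wT(cal,s)
P=atz(cal,284.2-.4,230.2-.4,.06,T); M=R.from_quat(s['tool_rot']).as_matrix()
print('keyhole w',P,'tool rel',M.T@(P-s['tcp_pos']))
# bezel near/far rim columns
for y in (100,445): print(atz(cal,245+313/8-.4,195+y/8-.4,.06,T))
# c8 stand check, pose then
s8=dict(tcp_pos=np.array([.4457,.3048,.1662]),tool_rot=R.from_euler('z',1.5,degrees=True)*R.from_matrix([[1,0,0],[0,0,1],[0,-1,0]]))
s8['tool_rot']=s8['tool_rot'].as_quat();T8=wT(cal,s8)
g=lambda x,y,z:atz(cal,x/3+180-.33,y/3+150-.33,z,T8)
for p in [(310,65),(310,238),(310,132),(310,175),(220,65),(560,65),(548,238),(225,238)]: print(p,g(*p,.036))
```

```text
keyhole w [ 0.5522 -0.0903  0.06  ] tool rel [0.0147 0.104  0.0008]
[ 0.534  -0.0885  0.06  ]
[ 0.5693 -0.092   0.06  ]
(310, 65) [0.4205 0.3043 0.036 ]
(310, 238) [0.4702 0.3056 0.036 ]
(310, 132) [0.4391 0.3048 0.036 ]
(310, 175) [0.4514 0.3051 0.036 ]
(220, 65) [0.4211 0.2802 0.036 ]
(560, 65) [0.4186 0.3713 0.036 ]
(548, 238) [0.4684 0.3731 0.036 ]
(225, 238) [0.4708 0.2816 0.036 ]
```

Request:
{"name": "send_rows", "arguments": {"plan": [{"linear":[0.25,0.2,0.02],"roll":0},{"linear":[0.24,0.5,0.01],"roll":0},{"linear":[0,0.7,0],"roll":0},{"linear":[0,0.4,0],"roll":0},{"linear":[0,0,0],"roll":0}]}}

```text
t: 12.85
tcp_pos: [0.5497, -0.0847, 0.1088]
tool_rot: [-0.706, 0.036, -0.034, 0.707]
force: [0.3, -0.0, 0.2]
finger_gap: 0.084
```

Run:
```python
from station import manip
from h import *
s=manip.sense();im=manip.snapshot('wrist')
cv2.imwrite('pics/c10.png',cv2.resize(im[190:290,220:350],None,fx=6,fy=6,interpolation=cv2.INTER_CUBIC))
sc=manip.snapshot('scene');cv2.imwrite('pics/s10.png',sc)
cv2.imwrite('pics/c10s.png',cv2.resize(sc[160:240,210:310],None,fx=7,fy=7,interpolation=cv2.INTER_CUBIC))
print(s['t'],s['tcp_pos'],s['tool_rot'],s['finger_gap'],s['force'],s['q'])
```

```text
12.85 [ 0.5497 -0.0847  0.1088] [-0.7059  0.036  -0.0337  0.7066] 0.08378818290908499 [ 0.2863 -0.0334  0.2328] [-0.3539  0.6235  1.7147  0.0001  0.8068 -1.8262]
```

View pics/c10.png

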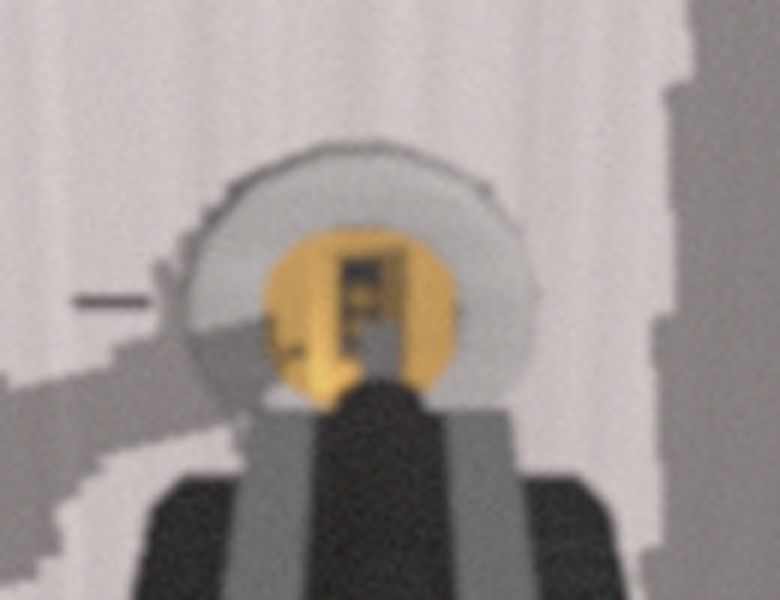

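View pics/c10s.png

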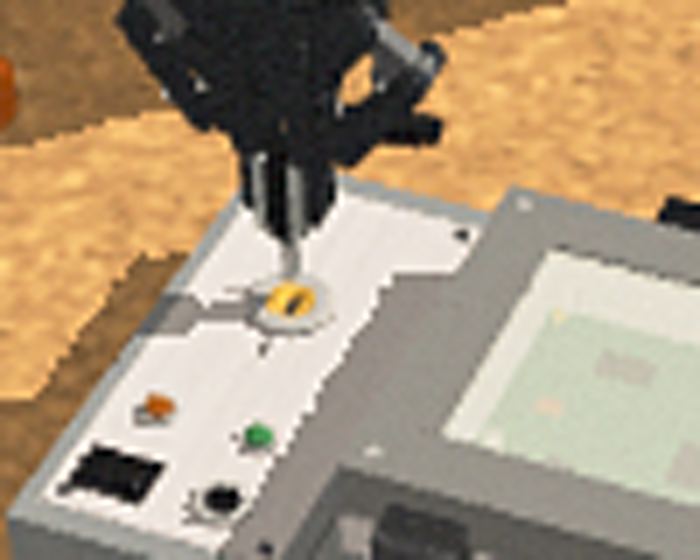

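Run:
```python
from station import manip
from h import *
s=manip.sense();cal=manip.get_calibration('wrist');T=wT(cal,s);M=R.from_quat(s['tool_rot']).as_matrix()
print(s['tcp_pos'],s['tool_rot'])
g=lambda x,y,z:M.T@(atz(cal,x/6+220-.42,y/6+190-.42,z,T)-s['tcp_pos'])
print('rim near',g(363,143,.06)+[.018,0,0],'plug near',g(362,228,.06),'sides',g(190,300,.06),g(537,300,.06))
tz=s['tcp_pos'][2]-.0399
for h in (0,.0025,.005): print('blade near edge',h,g(379,318,tz+h)+[.005,0,0])
print('bow bottom near',g(379,380,tz+.0285)+[.013,0,0])
print('slot',g(370,250,.06),g(370,355,.06))
```

```text
[ 0.5508 -0.0855  0.1103] [-0.7062  0.035  -0.035   0.7063]
rim near [ 0.0008  0.0503 -0.0016] plug near [-0.0083  0.0503 -0.0017] sides [-0.0006  0.0503 -0.0189] [-0.0006  0.0503  0.0158]
blade near edge 0 [0.0017 0.0399 0.    ]
blade near edge 0.0025 [0.0006 0.0374 0.    ]
blade near edge 0.005 [-0.0005  0.0349  0.    ]
bow bottom near [0.0024 0.0114 0.    ]
slot [-0.006   0.0503 -0.0009] [ 0.0054  0.0503 -0.0009]
```

Request:
{"name": "send_rows", "arguments": {"plan": [{"linear":[-0.01,0,-0.045],"roll":0},{"linear":[0,0.1,0],"roll":0},{"linear":[0,0.1,0],"roll":0},{"linear":[0,0.05,0],"roll":0},{"linear":[0,0,0],"roll":0}]}}

```text
t: 13.58
tcp_pos: [0.5501, -0.087, 0.1026]
tool_rot: [-0.706, 0.035, -0.035, 0.706]
force: [0.1, -1.6, -0.8]
finger_gap: 0.077
```

Run:
```python
from station import manip
from h import *
s=manip.sense();im=manip.snapshot('wrist')
cv2.imwrite('pics/c11.png',cv2.resize(im[190:290,220:350],None,fx=6,fy=6,interpolation=cv2.INTER_CUBIC))
print(s['t'],s['tcp_pos'],s['force'],s['ft_torque'])
```

```text
13.575 [ 0.5501 -0.087   0.1026] [ 0.0717 -1.5845 -0.8469] [ 0.0372 -0.0507 -0.0494]
```

View pics/c11.png

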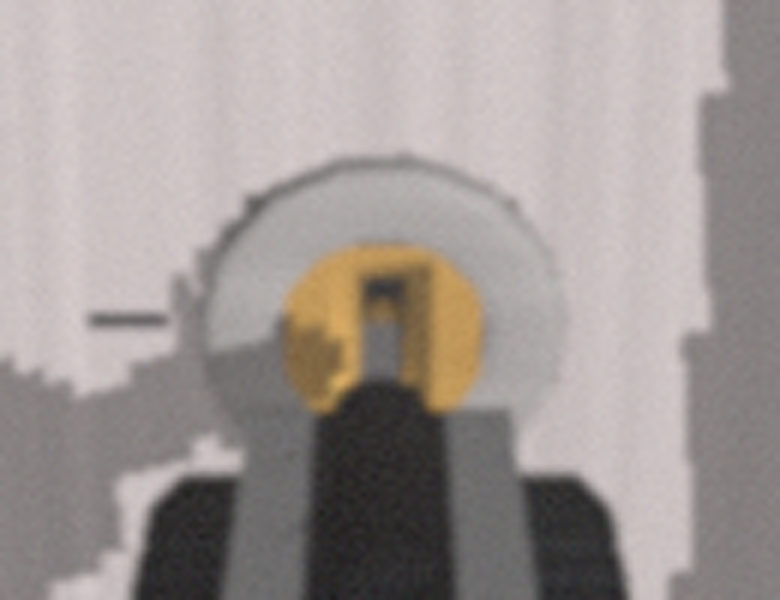

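Run:
```python
from station import manip
from h import *
for i in range(4): s=manip.sense();print(s['t'],s['tcp_pos'],s['force'])
cal=manip.get_calibration('wrist');T=wT(cal,s);M=R.from_quat(s['tool_rot']).as_matrix()
g=lambda x,y,z:M.T@(atz(cal,x/6+220-.42,y/6+190-.42,z,T)-s['tcp_pos'])
print('rim near',g(384,157,.06)+[.018,0,0],'sides',g(203,320,.06),g(566,320,.06),'plug near/far',g(384,244,.06),g(384,412,.06))
tz=s['tcp_pos'][2]-.0399
for h in (0,.0025,.005,.0075): print('blade near edge',h,g(381,320,tz+h)+[.005,0,0])
print('slot',g(395,268,.06),g(395,410,.06))
im=manip.snapshot('wrist'); s=manip.sense(); print(s['tcp_pos'])
cv2.imwrite('pics/c12.png',cv2.resize(im[215:265,260:310],None,fx=12,fy=12,interpolation=cv2.INTER_CUBIC))
```

```text
13.625 [ 0.5502 -0.0871  0.1027] [-0.0899  0.3656  0.6727]
13.625 [ 0.5502 -0.0871  0.1027] [-0.0899  0.3656  0.6727]
13.625 [ 0.5502 -0.0871  0.1027] [-0.0899  0.3656  0.6727]
13.625 [ 0.5502 -0.0871  0.1027] [-0.0899  0.3656  0.6727]
rim near [-0.0004  0.0427  0.0005] sides [-0.0018  0.0427 -0.0169] [-0.0018  0.0427  0.018 ] plug near/far [-0.0097  0.0427  0.0005] [0.008  0.0427 0.0005]
blade near edge 0 [0.0019 0.0399 0.0002]
blade near edge 0.0025 [0.0008 0.0374 0.0002]
blade near edge 0.005 [-0.0003  0.0349  0.0002]
blade near edge 0.0075 [-0.0014  0.0324  0.0002]
slot [-0.0072  0.0427  0.0015] [0.0078 0.0427 0.0016]
[ 0.5503 -0.0871  0.1028]
```

View pics/c12.png

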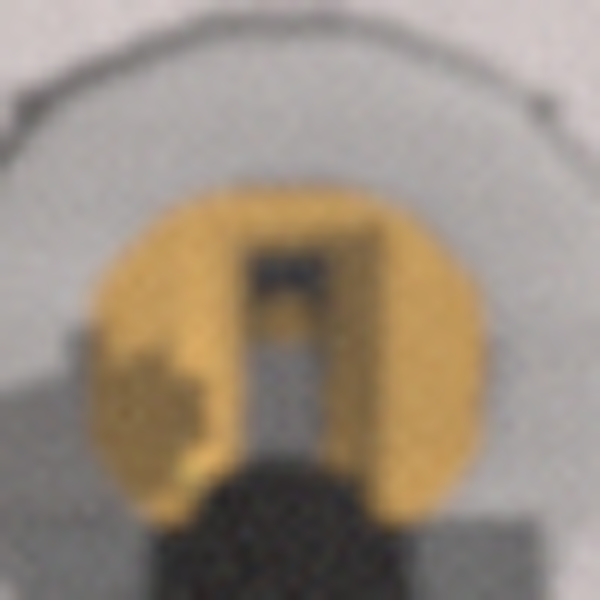

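Request:
{"name": "send_rows", "arguments": {"plan": [{"linear":[-0.017,0.05,0],"roll":0},{"linear":[0,0.08,0],"roll":0},{"linear":[0,0.08,0],"roll":0},{"linear":[0,0.05,0],"roll":0},{"linear":[0,0,0],"roll":0}]}}

```text
t: 14.3
tcp_pos: [0.5496, -0.087, 0.0948]
tool_rot: [-0.706, 0.035, -0.035, 0.706]
force: [-0.5, 0.1, -0.1]
finger_gap: 0.078
```

Run:
```python
from station import manip
from h import *
s=manip.sense();im=manip.snapshot('wrist')
cv2.imwrite('pics/c13.png',cv2.resize(im[215:265,260:310],None,fx=12,fy=12,interpolation=cv2.INTER_CUBIC))
print(s['t'],s['tcp_pos'],s['force'],s['ft_torque'])
s=manip.sense();print(s['t'],s['tcp_pos'],s['force'],s['ft_torque'])
```

```text
14.3 [ 0.5496 -0.087   0.0948] [-0.4758  0.1191 -0.0796] [-0.0003 -0.0246 -0.0179]
14.35 [ 0.5497 -0.087   0.0949] [ 0.4576  0.3627 -0.4205] [ 0.0278 -0.025   0.0494]
```

View pics/c13.png

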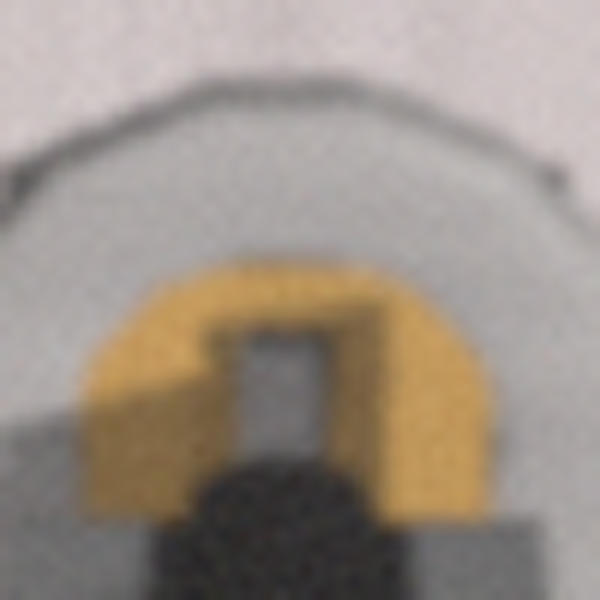

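Request:
{"name": "send_rows", "arguments": {"plan": [{"linear":[0.02,0.03,0],"roll":0.25},{"linear":[-0.035,0.03,0],"roll":-0.5},{"linear":[0.035,0.03,0],"roll":0.5},{"linear":[-0.035,0.03,0],"roll":-0.5},{"linear":[0.015,0.03,0],"roll":0.25}]}}

```text
t: 14.98
tcp_pos: [0.5499, -0.087, 0.0906]
tool_rot: [0.706, -0.036, 0.036, -0.706]
force: [-0.1, -0.6, -0.1]
finger_gap: 0.081
```

```bash
cat > st.py <<'E'
from station import manip
from h import *
s=manip.sense();print(s['t'],s['tcp_pos'],s['force'],s['ft_torque'],s['finger_gap'])
M=R.from_quat(s['tool_rot']).as_matrix();print(np.degrees(np.arctan2(M[1,0],M[0,0])),M.T@s['force'])
E
python3 st.py
```

```text
14.975 [ 0.5499 -0.087   0.0906] [-0.1107 -0.5664 -0.0681] [-0.0325 -0.0132  0.0084] 0.08072641350528063
-5.8571000249424845 [-0.0524  0.0681 -0.5748]
```

Request:
{"name": "send_rows", "arguments": {"plan": [{"linear":[0.017,0.03,0],"roll":0.25},{"linear":[-0.034,0.03,0],"roll":-0.5},{"linear":[0.034,0.03,0],"roll":0.5},{"linear":[-0.034,0.03,0],"roll":-0.5},{"linear":[0.017,0.03,0],"roll":0.25}]}}

```text
t: 15.6
tcp_pos: [0.5499, -0.0869, 0.086]
tool_rot: [0.706, -0.036, 0.036, -0.706]
force: [0.5, -0.5, -0.3]
finger_gap: 0.079
```

```bash
python3 st.py
```

```text
15.6 [ 0.5499 -0.0869  0.086 ] [ 0.4609 -0.4626 -0.2752] [ 0.0293 -0.0307  0.0369] 0.07918152746220827
-5.887905424469451 [ 0.5059  0.2754 -0.4128]
```

Request:
{"name": "send_rows", "arguments": {"plan": [{"linear":[0.017,0.03,0],"roll":0.25},{"linear":[-0.034,0.03,0],"roll":-0.5},{"linear":[0.034,0.03,0],"roll":0.5},{"linear":[-0.034,0.03,0],"roll":-0.5},{"linear":[0.017,0.03,0],"roll":0.25}]}}

```text
t: 16.23
tcp_pos: [0.5499, -0.087, 0.0824]
tool_rot: [0.706, -0.036, 0.036, -0.706]
force: [-1.4, -0.0, 7.1]
finger_gap: 0.083
```

```bash
python3 st.py
```

```text
16.225 [ 0.5499 -0.087   0.0824] [-1.4061 -0.0374  7.0546] [-0.0664  0.3424  0.0209] 0.0827851789650778
-5.827175266014771 [-1.3918 -7.0551 -0.1834]
```

Request:
{"name": "send_rows", "arguments": {"plan": [{"linear":[0.017,0,0],"roll":0.25},{"linear":[-0.034,0,0],"roll":-0.5},{"linear":[0.034,0,0],"roll":0.5},{"linear":[-0.034,0,0],"roll":-0.5},{"linear":[0.017,0,0],"roll":0.25}]}}

```text
t: 16.85
tcp_pos: [0.5499, -0.0869, 0.0821]
tool_rot: [0.706, -0.036, 0.036, -0.706]
force: [-1.1, -2.1, 5.2]
finger_gap: 0.078
```

```bash
python3 st.py
```

```text
16.85 [ 0.5499 -0.0869  0.0821] [-1.0568 -2.0636  5.1987] [-0.1271  0.2456 -0.0607] 0.07760898214924995
-5.882428130879285 [-0.8372 -5.198  -2.1637]
```

Request:
{"name": "send_rows", "arguments": {"plan": [{"linear":[0.034,0.02,0],"roll":0.5},{"linear":[-0.068,0.01,0],"roll":-1.0},{"linear":[0.068,0.01,0],"roll":1.0},{"linear":[-0.068,0.01,0],"roll":-1.0},{"linear":[0.034,0.01,0],"roll":0.5}]}}

```text
t: 17.48
tcp_pos: [0.5502, -0.0866, 0.0815]
tool_rot: [0.706, -0.036, 0.037, -0.706]
force: [-2.4, -0.1, 15.4]
finger_gap: 0.082
```

```bash
python3 st.py
```

```text
17.475 [ 0.5502 -0.0866  0.0815] [-2.4409 -0.1407 15.4274] [-0.0489  0.6727  0.0202] 0.08228117625453019
-5.893119474695611 [ -2.3957 -15.4299  -0.4018]
```

Request:
{"name": "send_rows", "arguments": {"plan": [{"linear":[0.034,-0.02,0],"roll":0.5},{"linear":[0,0,0],"roll":0},{"linear":[-0.068,0,0],"roll":-1.0},{"linear":[0,0,0],"roll":0},{"linear":[0.068,0,0],"roll":1.0}]}}

```text
t: 18.1
tcp_pos: [0.5503, -0.0864, 0.0816]
tool_rot: [0.705, -0.056, 0.055, -0.705]
force: [-5.1, -1.4, 12.5]
finger_gap: 0.081
```

```bash
python3 st.py
```

```text
18.1 [ 0.5503 -0.0864  0.0816] [-5.0745 -1.3973 12.5098] [-0.2554  0.9114  0.0571] 0.0806830221779509
-8.983251140353977 [ -4.8081 -12.5027  -2.1824]
```

Request:
{"name": "send_rows", "arguments": {"plan": [{"linear":[0,0,0],"roll":0},{"linear":[-0.068,0,0],"roll":-1.0},{"linear":[0,0,0],"roll":0},{"linear":[0.068,0,0],"roll":1.0},{"linear":[-0.034,0,0],"roll":-0.5}]}}

```text
t: 18.73
tcp_pos: [0.5501, -0.0864, 0.0816]
tool_rot: [0.707, -0.035, 0.036, -0.706]
force: [-0.4, -1.6, 9.2]
finger_gap: 0.078
```

```bash
python3 st.py
```

```text
18.725 [ 0.5501 -0.0864  0.0816] [-0.4312 -1.6175  9.2094] [-0.2828  0.2738 -0.0157] 0.07820683609026387
-5.781016230767808 [-0.2587 -9.2076 -1.6635]
```

Run:
```python
from station import manip
from h import *
im=manip.snapshot('wrist')
a=cv2.resize(im[190:340,215:355],None,fx=4,fy=4,interpolation=cv2.INTER_CUBIC)
sc=manip.snapshot('scene')
b=cv2.resize(sc[150:230,225:285],None,fx=7.5,fy=7.5,interpolation=cv2.INTER_CUBIC)[:600]
cv2.imwrite('pics/c14.png',a);cv2.imwrite('pics/c14s.png',b)
```

```text
(no output)
```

View pics/c14.png

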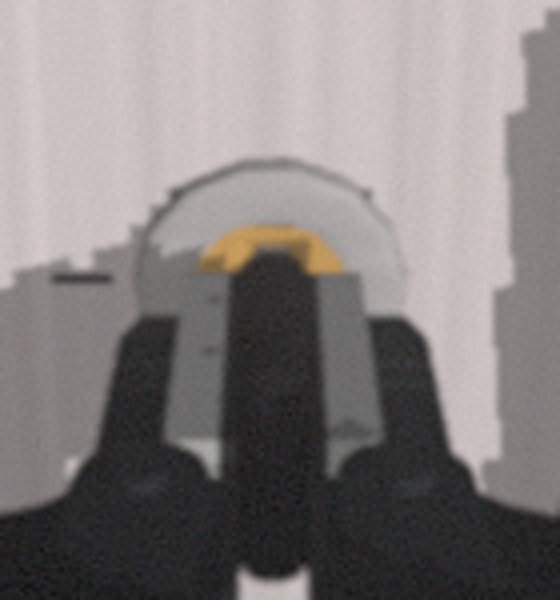

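View pics/c14s.png

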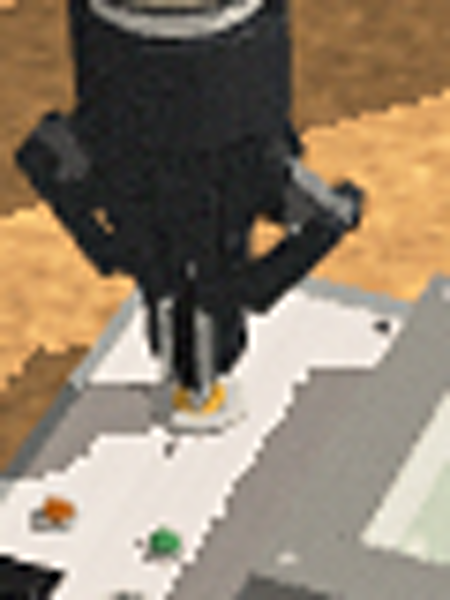

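Request:
{"name": "send_rows", "arguments": {"plan": [{"linear":[-0.034,0.01,0],"roll":-0.5},{"linear":[0,0,0],"roll":0},{"linear":[0.034,0,0],"roll":0.5},{"linear":[-0.034,0,0],"roll":-0.5},{"linear":[0,0,0],"roll":0}]}}

```text
t: 19.45
tcp_pos: [0.55, -0.0864, 0.0816]
tool_rot: [0.707, -0.016, 0.018, -0.706]
force: [-0.9, -1.4, 10.2]
finger_gap: 0.081
```

```bash
python3 st.py
```

```text
19.45 [ 0.55   -0.0864  0.0816] [-0.9258 -1.4416 10.2195] [-0.2245  0.2151 -0.0173] 0.08116871653319649
-2.8258611522443045 [ -0.8231 -10.2196  -1.502 ]
```

Request:
{"name": "send_rows", "arguments": {"plan": [{"linear":[-0.034,0,0],"roll":0},{"linear":[0,0,0],"roll":0},{"linear":[0,0,0],"roll":0},{"linear":[0,0,0],"roll":0},{"linear":[0,0,0],"roll":0}]}}

```text
t: 20.08
tcp_pos: [0.5498, -0.0865, 0.0816]
tool_rot: [0.708, -0.016, 0.019, -0.706]
force: [0.7, -0.1, 9.4]
finger_gap: 0.078
```

```bash
python3 st.py
```

```text
20.075 [ 0.5498 -0.0865  0.0816] [ 0.708  -0.0922  9.4424] [-0.1362 -0.127  -0.002 ] 0.07794493847017255
-2.863802253091709 [ 0.7567 -9.4388 -0.0727]
```

Request:
{"name": "send_rows", "arguments": {"plan": [{"linear":[0.15,-0.01,0],"roll":1.0},{"linear":[0,0,0],"roll":0},{"linear":[-0.16,0,0],"roll":-1.0},{"linear":[0,0,0],"roll":0},{"linear":[0.16,0,0],"roll":1.0}]}}

```text
t: 20.7
tcp_pos: [0.5509, -0.0861, 0.0808]
tool_rot: [0.705, -0.057, 0.054, -0.704]
force: [-6.7, -5.3, 8.9]
finger_gap: 0.075
```

```bash
python3 st.py
```

```text
20.7 [ 0.5509 -0.0861  0.0808] [-6.6705 -5.2813  8.9195] [-1.1184  1.2143  0.0446] 0.07518258262143107
-8.971757813134326 [-5.8015 -8.885  -6.2724]
```

Request:
{"name": "send_rows", "arguments": {"plan": [{"linear":[0,0,0],"roll":0},{"linear":[-0.16,0,0],"roll":-1.0},{"linear":[0,0,0],"roll":0},{"linear":[0.16,0,0],"roll":1.0},{"linear":[-0.16,0,0],"roll":-1.0}]}}

```text
t: 21.32
tcp_pos: [0.5501, -0.0861, 0.0807]
tool_rot: [0.708, -0.015, 0.019, -0.706]
force: [6.9, -5.7, -1.8]
finger_gap: 0.082
```

```bash
python3 st.py
```

```text
21.325 [ 0.5501 -0.0861  0.0807] [ 6.855  -5.7049 -1.7989] [-1.0776 -1.2727 -0.0458] 0.0818225756062112
-2.743258331081795 [ 7.1104  1.8553 -5.3641]
```

Request:
{"name": "send_rows", "arguments": {"plan": [{"linear":[0.155,0.03,-0.04],"roll":1.0},{"linear":[0,0.02,0],"roll":0},{"linear":[-0.155,0.02,0],"roll":-1.0},{"linear":[0,0.02,0],"roll":0},{"linear":[0.078,0,0],"roll":0.5}]}}

```text
t: 21.95
tcp_pos: [0.5506, -0.0863, 0.078]
tool_rot: [0.707, -0.036, 0.037, -0.705]
force: [-1.7, -5.1, 4.2]
finger_gap: 0.078
```

```bash
python3 st.py
```

```text
21.95 [ 0.5506 -0.0863  0.078 ] [-1.7288 -5.1392  4.199 ] [-0.9605  0.198   0.0404] 0.07785290378471187
-5.935184445090669 [-1.1838 -4.1888 -5.2994]
```

Request:
{"name": "send_rows", "arguments": {"plan": [{"linear":[0.075,0.02,-0.05],"roll":0.5},{"linear":[0,0.01,0],"roll":0},{"linear":[-0.155,0.02,0],"roll":-1.0},{"linear":[0,0.01,0],"roll":0},{"linear":[0.08,0.02,0],"roll":0.5}]}}

```text
t: 22.58
tcp_pos: [0.5503, -0.0862, 0.0761]
tool_rot: [0.706, -0.037, 0.037, -0.706]
force: [-1.3, -1.7, 11.1]
finger_gap: 0.085
```

```bash
python3 st.py
```

```text
22.575 [ 0.5503 -0.0862  0.0761] [-1.3203 -1.6849 11.0919] [-0.3368  0.1269  0.0217] 0.08516719830595613
-6.037292083092419 [ -1.1336 -11.0919  -1.8158]
```

Sticking again at about 11 N. I'll rock without any further descent.

Request:
{"name": "send_rows", "arguments": {"plan": [{"linear":[0.08,-0.01,-0.01],"roll":0.5},{"linear":[0,0,0],"roll":0},{"linear":[-0.16,0,0],"roll":-1.0},{"linear":[0,0,0],"roll":0},{"linear":[0.16,0,0],"roll":1.0}]}}

```text
t: 23.2
tcp_pos: [0.5505, -0.0862, 0.0753]
tool_rot: [0.705, -0.058, 0.054, -0.705]
force: [-5.0, -5.1, 6.9]
finger_gap: 0.078
```

Request:
{"name": "send_rows", "arguments": {"plan": [{"linear":[0,0,0],"roll":0},{"linear":[-0.16,0,0],"roll":-1.0},{"linear":[0,0,0],"roll":0},{"linear":[0.08,0,0],"roll":0.5},{"linear":[0,0,0],"roll":0}]}}

```text
t: 23.82
tcp_pos: [0.55, -0.0861, 0.0753]
tool_rot: [0.706, -0.036, 0.036, -0.706]
force: [1.0, -3.5, 2.0]
finger_gap: 0.079
```

```bash
python3 st.py
```

```text
23.825 [ 0.55   -0.0861  0.0753] [ 0.9767 -3.4758  2.0144] [-0.8489 -0.0575 -0.0228] 0.07890055815458964
-5.769818181870062 [ 1.3208 -2.0119 -3.3616]
```

Request:
{"name": "send_rows", "arguments": {"plan": [{"linear":[0.08,0.03,-0.03],"roll":0.5},{"linear":[0,0.02,0],"roll":0},{"linear":[-0.16,0.02,0],"roll":-1.0},{"linear":[0,0.01,0],"roll":0},{"linear":[0.08,0,0],"roll":0.5}]}}

```text
t: 24.45
tcp_pos: [0.5501, -0.0861, 0.0733]
tool_rot: [0.706, -0.036, 0.036, -0.706]
force: [-1.7, -2.8, 4.8]
finger_gap: 0.086
```

```bash
python3 st.py
```

```text
24.45 [ 0.5501 -0.0861  0.0733] [-1.6812 -2.7849  4.7931] [-0.6361  0.1818  0.0027] 0.08587461503648976
-5.823803524223582 [-1.3895 -4.7928 -2.9417]
```

Request:
{"name": "send_rows", "arguments": {"plan": [{"linear":[0.08,0.02,-0.02],"roll":0.5},{"linear":[0,0.01,0],"roll":0},{"linear":[-0.16,0.01,0],"roll":-1.0},{"linear":[0,0.01,0],"roll":0},{"linear":[0.08,0,0],"roll":0.5}]}}

```text
t: 25.08
tcp_pos: [0.55, -0.0861, 0.0718]
tool_rot: [-0.706, 0.036, -0.036, 0.706]
force: [0.3, -2.7, 3.6]
finger_gap: 0.079
```

```bash
python3 st.py
```

```text
25.075 [ 0.55   -0.0861  0.0718] [ 0.2952 -2.7018  3.5613] [-0.5045 -0.0329 -0.0494] 0.07900741477436664
-5.835970450588599 [ 0.5687 -3.5618 -2.6571]
```

Request:
{"name": "send_rows", "arguments": {"plan": [{"linear":[0.08,0.02,0],"roll":0.5},{"linear":[0,0.01,0],"roll":0},{"linear":[-0.16,0.01,0],"roll":-1.0},{"linear":[0,0.01,0],"roll":0},{"linear":[0.08,0,0],"roll":0.5}]}}

```text
t: 25.7
tcp_pos: [0.5501, -0.0862, 0.0708]
tool_rot: [0.706, -0.036, 0.036, -0.706]
force: [-1.6, -3.8, 8.5]
finger_gap: 0.078
```

```bash
python3 st.py
```

```text
25.7 [ 0.5501 -0.0862  0.0708] [-1.562  -3.8058  8.4839] [-0.7196  0.3061 -0.0138] 0.07844763637291909
-5.79749721141264 [-1.1683 -8.4814 -3.9498]
```

Request:
{"name": "send_rows", "arguments": {"plan": [{"linear":[0.08,0.01,0],"roll":0.5},{"linear":[0,0.01,0],"roll":0},{"linear":[-0.16,0.01,0],"roll":-1.0},{"linear":[0,0,0],"roll":0},{"linear":[0.08,0,0],"roll":0.5}]}}

```text
t: 26.32
tcp_pos: [0.5501, -0.0861, 0.0707]
tool_rot: [0.707, -0.036, 0.036, -0.706]
force: [-1.7, -4.1, 15.3]
finger_gap: 0.079
```

```bash
python3 st.py;  python3 - <<'E'
from station import manip
from h import *
im=manip.snapshot('wrist')
a=cv2.resize(im[190:340,215:355],None,fx=4,fy=4,interpolation=cv2.INTER_CUBIC)
sc=manip.snapshot('scene')
b=cv2.resize(sc[150:230,225:305],None,fx=7.5,fy=7.5,interpolation=cv2.INTER_CUBIC)[:600]
cv2.imwrite('pics/c15.png',np.hstack([a[:600],b])[:,:])
E
```

```text
26.325 [ 0.5501 -0.0861  0.0707] [-1.7383 -4.1128 15.285 ] [-0.7979  0.4823  0.0223] 0.07883431312538601
-5.775566812574148 [ -1.3101 -15.2802  -4.286 ]
```

```bash
python3 -c "
import cv2;a=cv2.imread('pics/c15.png');print(a.shape);cv2.imwrite('pics/c15b.png',cv2.resize(a,(800,int(a.shape[0]*800/a.shape[1]))))"
```

```text
(600, 1160, 3)
```

View pics/c15b.png

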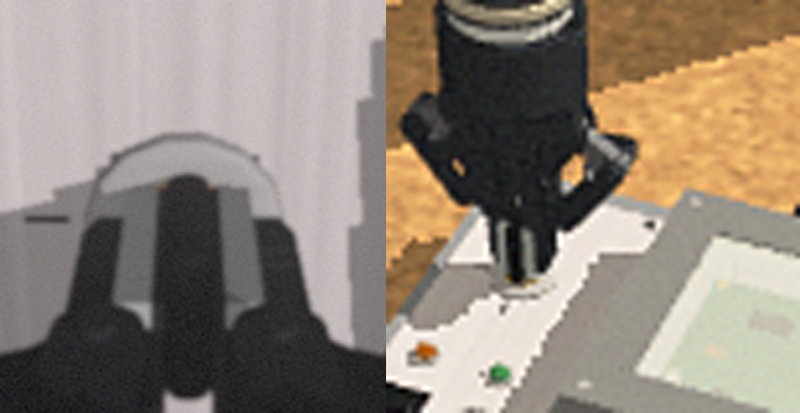

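Request:
{"name": "send_rows", "arguments": {"plan": [{"linear":[0,-0.01,-0.03],"roll":0.5},{"linear":[0,0,-0.02],"roll":0.8},{"linear":[0,0,0],"roll":1.0},{"linear":[0,0,0],"roll":1.0},{"linear":[0,0,0],"roll":0.8}]}}

```text
t: 27.05
tcp_pos: [0.5502, -0.0862, 0.0708]
tool_rot: [-0.682, 0.186, -0.186, 0.683]
force: [1.2, 1.0, 11.5]
finger_gap: 0.081
```

```bash
python3 st.py
```

```text
27.05 [ 0.5502 -0.0862  0.0708] [ 1.1641  1.0449 11.4695] [ 0.1848 -0.2166  0.1182] 0.08141669299153088
-30.526041908425988 [  0.478  -11.4672   1.507 ]
```

Request:
{"name": "send_rows", "arguments": {"plan": [{"linear":[0,0,0],"roll":0.8},{"linear":[0,0,0],"roll":0.8},{"linear":[0,0,0],"roll":0.8},{"linear":[0,0,0],"roll":0.8},{"linear":[0,0,0],"roll":0.8}]}}

```text
t: 27.68
tcp_pos: [0.5503, -0.0863, 0.0708]
tool_rot: [-0.628, 0.324, -0.324, 0.629]
force: [1.6, 1.6, 11.8]
finger_gap: 0.083
```

```bash
python3 st.py;  python3 - <<'E'
from station import manip
from h import *
im=manip.snapshot('wrist')
a=cv2.resize(im[190:340,215:355],None,fx=4,fy=4,interpolation=cv2.INTER_CUBIC)
cv2.imwrite('pics/c16.png',a[:600])
E
```

```text
27.675 [ 0.5503 -0.0863  0.0708] [ 1.5722  1.5585 11.7717] [ 0.1741 -0.2633  0.1199] 0.0825078795262994
-54.513928069702885 [ -0.3536 -11.7684   2.2033]
```

View pics/c16.png

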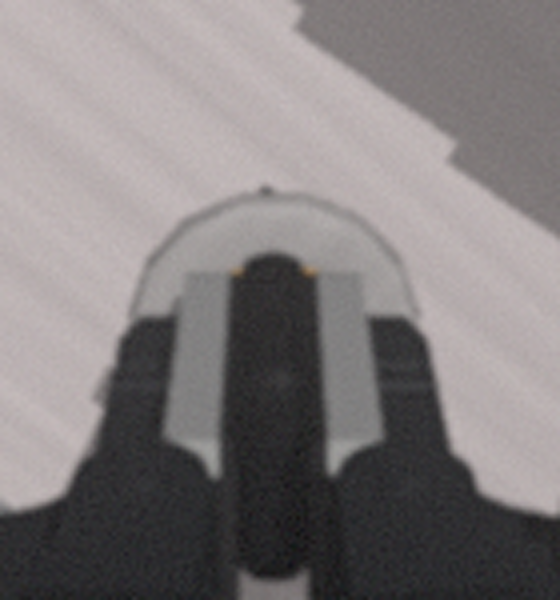

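Request:
{"name": "send_rows", "arguments": {"plan": [{"linear":[0,0,0],"roll":0.8},{"linear":[0,0,0],"roll":0.8},{"linear":[0,0,0],"roll":0.8},{"linear":[0,0,0],"roll":0.8},{"linear":[0,0,0],"roll":0.8}]}}

```text
t: 28.35
tcp_pos: [0.5506, -0.0861, 0.0708]
tool_rot: [-0.547, 0.447, -0.448, 0.548]
force: [1.6, 2.6, 11.0]
finger_gap: 0.08
```

Request:
{"name": "send_rows", "arguments": {"plan": [{"linear":[0,0,0],"roll":0.8},{"linear":[0,0,0],"roll":0.8},{"linear":[0,0,0],"roll":0.8},{"linear":[0,0,0],"roll":0.5},{"linear":[0,0,0],"roll":0}]}}

```text
t: 28.98
tcp_pos: [0.5508, -0.0861, 0.0708]
tool_rot: [0.473, -0.524, 0.525, -0.475]
force: [2.5, 1.3, 11.4]
finger_gap: 0.081
```

```bash
python3 st.py;  python3 - <<'E'
from station import manip
from h import *
im=manip.snapshot('wrist')
a=cv2.resize(im[190:340,215:355],None,fx=4,fy=4,interpolation=cv2.INTER_CUBIC)
cv2.imwrite('pics/c17.png',a[:600]);cv2.imwrite('pics/s17.png',manip.snapshot('scene'))
E
```

```text
28.975 [ 0.5508 -0.0861  0.0708] [ 2.4661  1.2582 11.3642] [ 0.2477 -0.4363  0.1142] 0.08092428071079961
-95.7847144931879 [ -1.5128 -11.357    2.3537]
```

View pics/c17.png

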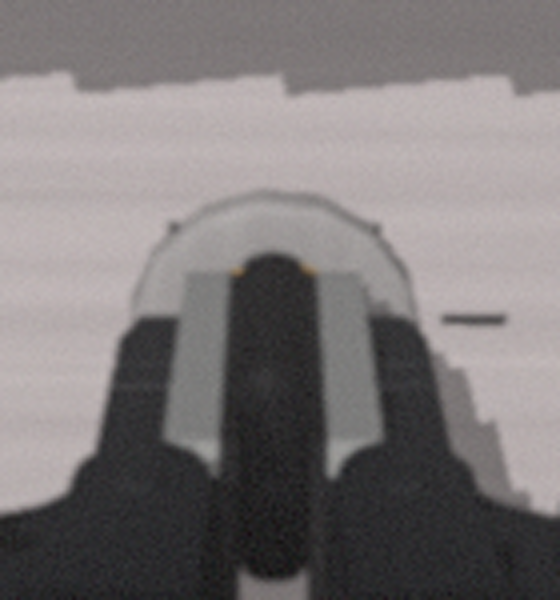

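View pics/s17.png

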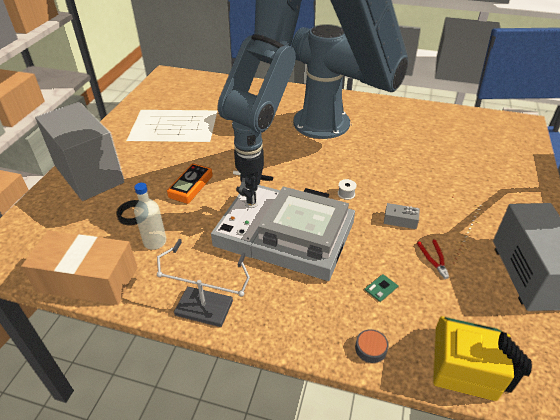

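Request:
{"name": "send_rows", "arguments": {"plan": [{"linear":[0,0,0],"roll":0.4},{"linear":[0,0,0],"roll":0},{"linear":[0,0,0],"roll":0},{"linear":[0,0,0],"roll":0},{"linear":[0,0,0],"roll":0}]}}

```text
t: 29.7
tcp_pos: [0.5508, -0.0861, 0.0708]
tool_rot: [0.462, -0.534, 0.535, -0.464]
force: [1.8, 1.0, 10.8]
finger_gap: 0.084
```

```bash
python3 st.py
python3 - <<'E'
from station import manip
from h import *
t=manip.snapshot('top');cv2.imwrite('pics/t18.png',t)
E
```

```text
29.7 [ 0.5508 -0.0861  0.0708] [ 1.7839  0.9561 10.7846] [ 0.3194 -0.4338  0.1361] 0.08397031115515693
-98.16605801833931 [ -1.2127 -10.7793   1.6555]
```

View pics/t18.png

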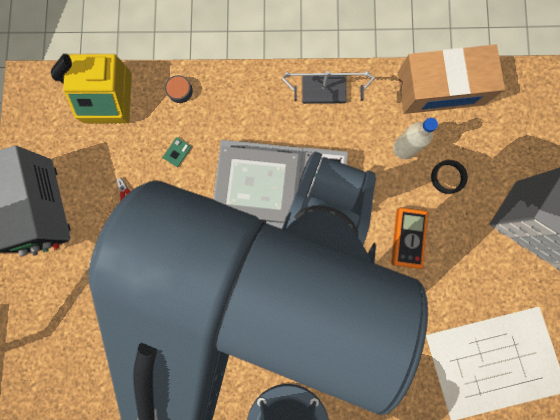

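```bash
python3 -c "
from station import manip
print(manip.sign_off())"
```

```text
the job is handed in; nothing more can be done
None
```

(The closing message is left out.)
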